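# Free the keeper link of a jar holder with a spring-bar fork

### The job

The jar in the metal holder is locked in by a hinged keeper link whose spring bar sits in a lug. Take the forked tool from its wooden stand, gently press the bar's collar sideways with the fork until the bar is out of the lug and swing the link out, well past 45 degrees, then put the tool back in its stand, fully home. Touch the holder and link only with the tool, never push hard, and leave the jar and everything else where it is.

Things in the scene. Friction and masses are not known exactly. Their poses are not given: they have to be found in the camera images.
- tool_grip (a point): Forked tool: centre of its wooden handle, 24 mm (x) by 16 mm (y) by 50 high; grasp it across the 16 mm from above. Axes: z up along the tool, away from the fork; x along the fork's width, y through its thickness (same both ways round). Below the handle a flange, 38 (x) by 26 (y) by 5, its underside 30 mm below this point. About 70 g. Starts fork down in the stand.
- fork_tip (a point): Forked tool: midway between the ends of its two prongs, 60 mm below tool_grip; same axes. The steel blade below the flange is 24 mm wide (x) and 5 thick (y). The slot between the prongs, open downwards, is 14 mm wide and 18 deep; each prong is 5 mm wide.
- stand: Fixed wooden block, 76 (x) by 64 (y) by 36 mm high; origin at the centre of its underside. A slot through its middle, 30 mm along x by 12 along y, takes the blade with 3 mm of play on each side; the flange rests flat on the block's top, tool_grip then 66 mm above this origin, the tool's x along the stand's x (either way round).
- holder: Fixed aluminium jar holder; origin on its underside, below the bar's axis. z up, x from the keeper link towards the jar, y from the lug towards the hinge. Base plate x -25 to 85, y -80 to 80 mm, 12 high. Jar pocket walls x 33 to 80, y -27 to 39, 46 high. The closed link runs from the hinge to y -9 (z 34 to 56).
- hinge (a point): On the link's vertical hinge axis, at the bar's height; at x 0, y 55, z 45 mm of the holder, same axes. The steel knuckle is 20 mm across; its pin head ends 14 mm above this point.
- lug (a point): Mouth of the lug's 8 mm wide hole, facing the link; at x 0, y -60, z 45 mm of the holder, same axes. The lug is a block 24 (x) by 12 (y) mm, its top 11 mm above this point. The flat end of the spring bar sits 9 mm deep in the hole and is clear only once pressed back (along +y) by 9 mm.
- bar_gap (a point): On the axis of the spring bar (steel rod, 6 mm diameter, along y while closed) 10 mm from the lug; x 0, y -50, z 45 mm of the holder. The fork goes here, from above. Farther along +y a disc collar, 24 mm across, 4 thick, is clamped on the rod: its near face is 24 mm from the lug, give or take 8 mm, not measured: find it by feel. Fixed to the holder.
- link (a joint): Keeper link's angle, rad: 0 closed and locked, growing to 1.5 as it swings to the holder's -x side; at angle a the rod points along (-sin a, -cos a) in the holder's x, y. Light friction (0.03 N m); stays where left. Pressing the collar towards the hinge takes 2.8 N plus 0.35 N per mm; hard stop at 11.5 mm (6.8 N); 10 N in all is too much. Let go, the bar springs back.
- jar: White plastic jar with a black cap, 48 mm across, 70 high, standing in the holder's pocket at x 48, y 6 mm of the holder; origin at the centre of its underside. Stays there.
- tape: roll of beige masking tape lying flat, 98 mm across, 25 high; a bystander; origin at the centre of its underside.
- spanner: steel open-ended spanner lying flat, 31 x 162 x 6; a bystander; origin at the centre of its underside.
- nail_brush: grey nail brush with an arched handle, 30 x 85 x 55; a bystander; origin at the centre of its underside.
- marker: marker pen lying down, 17 x 135 x 16; a bystander; origin at the centre of its underside.
- peg: wooden clothes peg lying down, 15 x 72 x 12; a bystander; origin at the centre of its underside.
- petri: flat round petri dish, 67 across, 13 high; a bystander; origin at the centre of its underside.
There are look-alikes about, which are no part of the job. Several things have the shape of the stand; the one meant has the colours described above.

How it is judged:
By the outcome, as a careful person would: the job done as asked, in the order asked, and still so for the second after the job is handed in, with the robot touching nothing.
It also fails if it takes over 58 s, if anything falls off the work surface, if the arm or the gripper's body presses on something with over 40 N, if the wrist force passes 120 N, or if a joint passes its speed limit or range.

### The arm

A 6-joint arm with a two-finger parallel gripper is mounted at the origin on a cart in front of the work surface, level with it; the furniture and walls round the work are solid. World frame = base frame: x ahead of the robot, y to its left, z up, the work surface at z = 0. Lengths are in m, angles in rad, forces in N, time in s.
With the tool pointing down it reaches from about 0.325 to 0.775 m from the base axis. Payload 5.5 kg.
Tool frame: the origin (TCP) lies midway between the tips of the shut fingers; the grasp point (between the pads) lies 19 mm behind it; z points along the fingers, y is the direction in which the jaws open and shut (so a half turn about z gives the same grasp; the last joint's range is limited). The gripper opens to 88 mm and grips with 3 to 60 N. Pads are 20 mm wide; open, the fingers measure 115 mm over their backs; the gripper's body (75 mm by 178 mm) begins 61 mm behind the grasp point.
Start: joints at [-1.386, 0.091, 1.231, -0, 1.82, -0.057], TCP at [0.144, -0.583, 0.223] pointing down, gripper open.
Joint ranges: [-2.87, 2.87], [-0.86, 2.18], [0.17, 2.46], [-1.51, 4.65], [0.06, 2.69], [-2.65, 2.65]. Speed limits (rad/s): [2.57, 2.57, 3.01, 3.14, 3.14, 3.14].

### API

Orientations are given as a rotation vector (axis times angle).
In Python, from plant import env, viewer gives the robot as it stands.
- The arm moves only by the tool carry_out, never from a script. Its argument "moves" is a list of rows, each an object of numbers: "rx", "ry", "rz": the turn, a rotation vector about the tool's x, y, z in units of 5 degrees (1.0 is 5 degrees); "tx", "ty", "tz": the shift along the tool's x, y, z in units of 50 mm (1.0 is 50 mm); "grip": the closure, from 0 (fully open) to 1 (shut). In form: [{"rx": .., "ry": .., "rz": .., "tx": .., "ty": .., "tz": .., "grip": ..}, ...]. A call has 1 to 12 rows; each row is the pose to reach, as a shift and turn from the pose measured when the call began, along the tool's axes at that moment; what a row does not reach only later rows make up. A row lasts 1/10 s, in which the tool goes at most 50 mm and 8.59 degrees, less where a joint would pass 70% of its speed; a pose out of reach is approached as far as the arm can. A call with a gripper value outside its range is refused whole. The fingers move at their own pace and stop on an object; the grip force is fixed at half the most. Time passes only in rows, so rows that repeat a pose let the fingers close. It gives the time, the measured TCP pose, the force and the opening at its end, in the units of the state.
- env.observe(): the state, without advancing time (a new reading comes with each control period).
- viewer.snapshot(name): name is "scene" or "side" or "wrist"; returns the picture (420x560x3 uint8, red, green, blue); there is no depth.
- viewer.camera_model(name): a dict with "fx", "fy", "cx", "cy" (pixels), "world_to_cam" (4x4, takes a point from world to camera coordinates); the wrist camera has in their place "hand_eye" (4x4, takes a point from camera to tool coordinates, whose origin is the TCP and whose axes are the flange's). Camera axes: x right, y up, looking along -z (the intrinsics and any distortion apply to the point x, -y, -z); pixel columns grow to the right and rows downward; lengths in m; the calibration is good to about 2 mm. The wrist camera is an equidistant fisheye: a pixel r from the principal point sees the ray r / f radians off the axis. A picture is of the moment at which its call begins: read the wrist's pose just before it. camera_model takes no time and is no camera call.
- env.hand_in(): hands the job in, once; it reports no verdict.
The state is a dict: "clock": time; "joints": joint angles; "joint_velocities": joint speeds; "joint_torque": joint torques, N m; "eef_pos": TCP position; "tcp_rot": TCP orientation; "ft_force": force on the tool from outside, world axes, zero at the start; "wrist_torque": the same for the moment, N m; "opening": opening from 0.0 (shut) to 1.0 (fully open).
Only numpy, scipy, OpenCV 4.12 (cv2) and the standard library are available. Lean on these libraries where they do the work, as an engineer would, in place of code of your own. Each camera call takes 0.05 s, during which the arm holds its last target.

## Working session

There is one attempt and no reset: what is moved stays moved. The work goes in short steps, Python scripts to look and compute and a tool call to move; the robot and the scene stay as the last step left them, time stands still between calls to the robot, and variables do not carry over. Pictures are saved under pics/ and viewed, and the job is handed in when it is done.

Besides the shell and the picture viewer there is one more tool, called after "Call:" as name(argument=value, ...), one argument or row to a line, values as JSON. carry_out: Moves the arm, as the interface text tells. Its arguments: {"type":"object","properties":{"moves":{"type":"array","items":{"type":"object","properties":{"rx":{"type":"number"},"ry":{"type":"number"},"rz":{"type":"number"},"tx":{"type":"number"},"ty":{"type":"number"},"tz":{"type":"number"},"grip":{"type":"number"}}}}},"required":["moves"]}

```bash
ls; mkdir -p pics; python3 - <<'E'
from plant import env, viewer
import cv2, numpy as np
s=env.observe(); print(s)
for n in ["scene","side","wrist"]:
    im=viewer.snapshot(n); cv2.imwrite(f"pics/{n}0.png",im[:,:,::-1]); m=viewer.camera_model(n); print(n,{k:np.round(v,4).tolist() if hasattr(v,'shape') or isinstance(v,(float,list)) else v for k,v in m.items()})
E
```

```text
pics
{'clock': 0.0, 'joints': array([-1.38571609e+00,  9.18227420e-02,  1.23185349e+00, -2.41469059e-06,
        1.81978600e+00, -5.66994857e-02]), 'joint_velocities': array([-0.00019857,  0.00180474, -0.00196443, -0.00040006,  0.00141602,
        0.00034618]), 'joint_torque': array([-6.61591585e-04, -4.46448362e+01, -4.06452549e+01,  6.97042840e-02,
        2.91938998e-02, -1.49533794e-04]), 'eef_pos': array([ 0.14360341, -0.58226576,  0.22154679]), 'tcp_rot': array([-3.11681257e+00, -3.78636418e-01,  1.91934810e-04]), 'ft_force': array([-0.16972836, -1.24231302, -0.21886603]), 'wrist_torque': array([-0.00810135, -0.00301342, -0.01173076]), 'opening': 1.0002034458500524}
scene {'fx': 414.998, 'fy': 414.998, 'cx': 274.5513, 'cy': 208.1962, 'world_to_cam': [[-0.6068, -0.7948, 0.0097, 0.3097], [0.3494, -0.2557, 0.9014, -0.2619], [-0.714, 0.5504, 0.4328, -0.7446], [0.0, 0.0, 0.0, 1.0]]}
side {'fx': 415.3497, 'fy': 415.3497, 'cx': 285.7195, 'cy': 208.7947, 'world_to_cam': [[-0.9976, -0.0678, 0.0109, 0.5447], [0.0414, -0.4675, 0.883, -0.1321], [-0.0547, 0.8814, 0.4692, -1.073], [0.0, 0.0, 0.0, 1.0]]}
wrist {'fx': 325.1923, 'fy': 325.1923, 'cx': 283.4081, 'cy': 211.6955, 'hand_eye': [[-0.0002, 0.9634, 0.2681, 0.0721], [1.0, 0.0002, -0.0002, -0.0001], [-0.0002, 0.2681, -0.9634, -0.1604], [0.0, 0.0, 0.0, 1.0]]}
```

View pics/scene0.png

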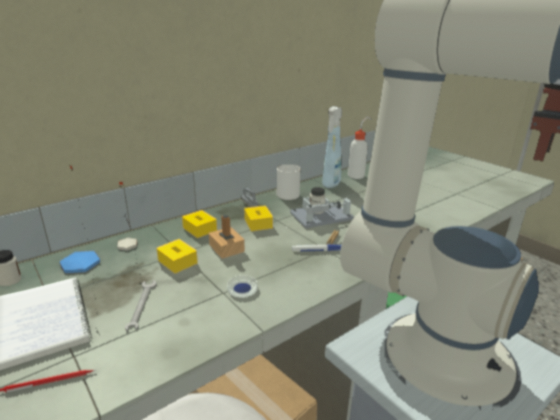

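View pics/side0.png

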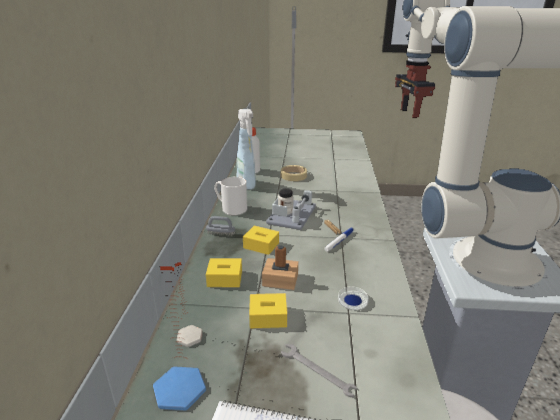

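View pics/wrist0.png

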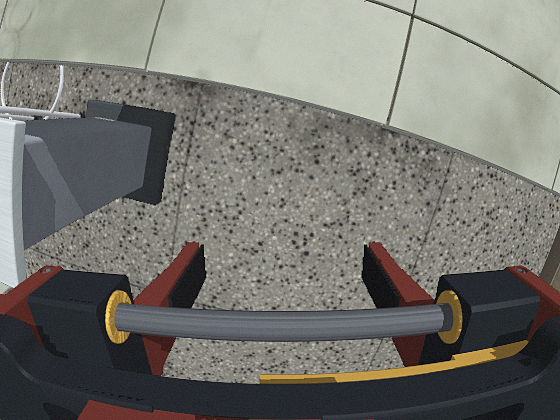

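The scene and side views show one wooden block with a tool standing in it, at scene (227,240) and side (281,272). The three yellow blocks at scene (200,222), (177,255) and (258,217) have the stand's shape but the wrong colour. The holder with the black-capped jar is at scene (320,208) and side (290,210). I'll check enlarged crops to confirm.

```bash
cat > h.py <<'E'
import numpy as np, cv2
from scipy.spatial.transform import Rotation as R
try:
    from plant import env, viewer
except Exception as e: print(e)
def ray(name,u,v,pose=None):
    m=viewer.camera_model(name)
    if name!="wrist":
        d=np.array([(u-m["cx"])/m["fx"],-(v-m["cy"])/m["fy"],-1.]); T=np.linalg.inv(np.array(m["world_to_cam"]))
    else:
        a=np.array([u-m["cx"],v-m["cy"]]); r=np.hypot(*a); th=r/m["fx"]; 
        s=np.sin(th)/max(r,1e-9); d=np.array([a[0]*s,-a[1]*s,-np.cos(th)])
        P=np.eye(4); P[:3,:3]=R.from_rotvec(pose[1]).as_matrix(); P[:3,3]=pose[0]
        T=P@np.array(m["hand_eye"])
    d=T[:3,:3]@d; return T[:3,3],d/np.linalg.norm(d)
def plane(name,u,v,z,pose=None):
    o,d=ray(name,u,v,pose); return o+d*(z-o[2])/d[2]
def tri(rays):
    A=0;b=0
    for o,d in rays:
        M=np.eye(3)-np.outer(d,d); A=A+M; b=b+M@o
    p=np.linalg.solve(A,b); return p,[np.linalg.norm(np.cross(p-o,d)) for o,d in rays]
def proj(name,p,pose=None):
    m=viewer.camera_model(name); p=np.asarray(p,float)
    if name!="wrist":
        c=np.array(m["world_to_cam"])@np.r_[p,1]; return np.array([m["cx"]+m["fx"]*c[0]/-c[2], m["cy"]-m["fy"]*c[1]/-c[2]])
    P=np.eye(4); P[:3,:3]=R.from_rotvec(pose[1]).as_matrix(); P[:3,3]=pose[0]
    c=np.linalg.inv(P@np.array(m["hand_eye"]))@np.r_[p,1]; x,y,z=c[0],-c[1],-c[2]
    r=np.hypot(x,y); th=np.arctan2(r,z); return np.array([m["cx"]+m["fx"]*th*x/r,m["cy"]+m["fx"]*th*y/r])
def snap(name,f):
    s=env.observe(); im=viewer.snapshot(name)[:,:,::-1].copy(); cv2.imwrite(f"pics/{f}.png",im); np.save(f"pics/{f}.npy",np.r_[s["eef_pos"],s["tcp_rot"]]); return im
def pose(f): a=np.load(f"pics/{f}.npy"); return a[:3],a[3:]
def crop(f,x0,y0,x1,y1,k,out):
    im=cv2.imread(f"pics/{f}.png")[y0:y1,x0:x1]; cv2.imwrite(f"pics/{out}.png",cv2.resize(im,None,fx=k,fy=k,interpolation=cv2.INTER_CUBIC))
E
python3 - <<'E'
from h import *
a=cv2.imread("pics/scene0.png")[170:270,150:370]; b=cv2.imread("pics/side0.png")[175:300,200:370]
a=cv2.resize(a,(660,300),interpolation=cv2.INTER_CUBIC); b=cv2.resize(b,(408,300),interpolation=cv2.INTER_CUBIC)
cv2.imwrite("pics/c0.png",cv2.resize(a,(780,355)));cv2.imwrite("pics/c1.png",cv2.resize(b,(780,574)))
for n,q in dict(tooltop=((226,218),(281,249)),jarcap=((317,190),(286,192)),).items():
    print(n,tri([ray("scene",*q[0]),ray("side",*q[1])]))
print(R.from_rotvec(env.observe()["tcp_rot"]).as_matrix().round(3))
E
```

```text
tooltop (array([0.54950507, 0.12327146, 0.08498697]), [np.float64(0.0004361455962945188), np.float64(0.00043614559629452876)])
jarcap (array([ 0.55914184, -0.19276187,  0.07815082]), [np.float64(0.00011996458181610852), np.float64(0.00011996458181623053)])
[[ 0.971  0.239 -0.   ]
 [ 0.239 -0.971  0.001]
 [ 0.    -0.001 -1.   ]]
```

View pics/c0.png

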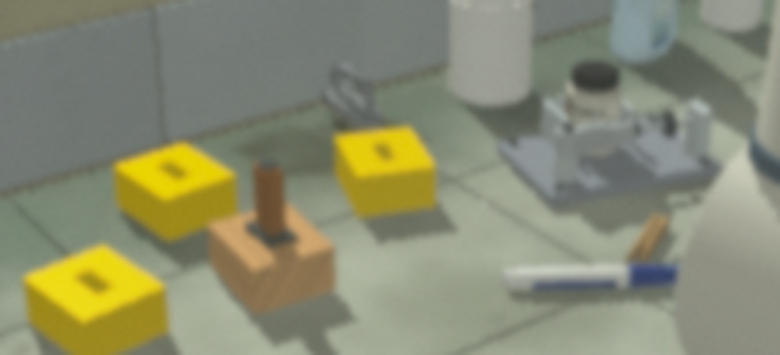

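View pics/c1.png

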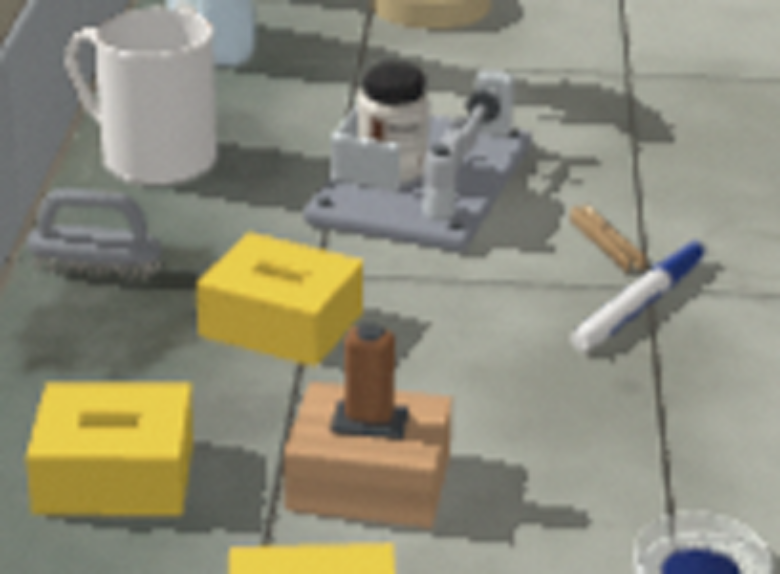

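Confirmed: only the block at scene (227,240), which is brown wood with a tool in it, matches. The yellow ones are empty look-alikes. I'll move towards the holder first so the wrist camera can see it.

Call:
carry_out(
  moves=[
    {"tx": 0.7,"ty": -0.57,"tz": -0.07},
    {"tx": 1.4,"ty": -1.15,"tz": -0.2},
    {"tx": 2.1,"ty": -1.7,"tz": -0.3},
    {"tx": 2.8,"ty": -2.3,"tz": -0.4},
    {"tx": 3.5,"ty": -2.86,"tz": -0.5},
    {"tx": 4.2,"ty": -3.4,"tz": -0.6},
    {"tx": 4.9,"ty": -4.0,"tz": -0.7},
    {"tx": 5.6,"ty": -4.6,"tz": -0.8},
    {"tx": 6.3,"ty": -5.15,"tz": -0.8},
    {"tx": 7.0,"ty": -5.7,"tz": -0.8},
    {"tx": 7.5,"ty": -6.1,"tz": -0.8},
    {"tx": 7.8,"ty": -6.3,"tz": -0.8},
  ],
)

```text
invalid input
```

Call:
carry_out(
  moves=[
    {"tx": 0},
    {"tx": 0},
    {"tx": 0},
  ],
)

```text
invalid input
```

```bash
python3 - <<'E'
from h import *
snap("wrist","w1"); print(pose("w1"),env.observe()["clock"],env.observe()["ft_force"])
E
```

```text
(array([ 0.14362185, -0.58233556,  0.221784  ]), array([-3.11721962e+00, -3.78681985e-01,  1.78127663e-04])) 0.2 [-0.10967578  0.41682679 -0.24006283]
```

View pics/w1.png

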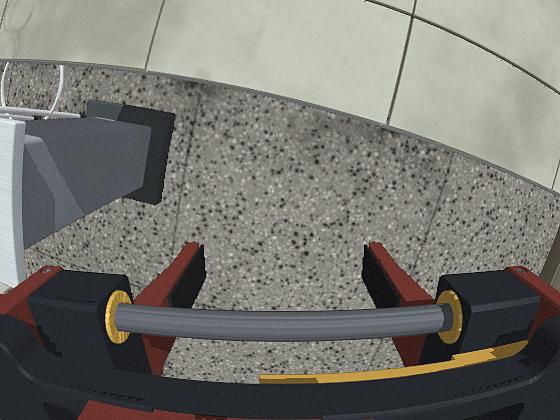

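The calls were refused and nothing moved, probably because every key has to be present in each row.

Call:
carry_out(
  moves=[
    {"rx": 0,"ry": 0,"rz": 0,"tx": 0.7,"ty": -0.57,"tz": -0.07,"grip": 0},
    {"rx": 0,"ry": 0,"rz": 0,"tx": 1.4,"ty": -1.15,"tz": -0.2,"grip": 0},
    {"rx": 0,"ry": 0,"rz": 0,"tx": 2.1,"ty": -1.7,"tz": -0.3,"grip": 0},
    {"rx": 0,"ry": 0,"rz": 0,"tx": 2.8,"ty": -2.3,"tz": -0.4,"grip": 0},
    {"rx": 0,"ry": 0,"rz": 0,"tx": 3.5,"ty": -2.86,"tz": -0.5,"grip": 0},
    {"rx": 0,"ry": 0,"rz": 0,"tx": 4.2,"ty": -3.4,"tz": -0.6,"grip": 0},
    {"rx": 0,"ry": 0,"rz": 0,"tx": 4.9,"ty": -4.0,"tz": -0.7,"grip": 0},
    {"rx": 0,"ry": 0,"rz": 0,"tx": 5.6,"ty": -4.6,"tz": -0.8,"grip": 0},
    {"rx": 0,"ry": 0,"rz": 0,"tx": 6.3,"ty": -5.15,"tz": -0.8,"grip": 0},
    {"rx": 0,"ry": 0,"rz": 0,"tx": 7.0,"ty": -5.7,"tz": -0.8,"grip": 0},
    {"rx": 0,"ry": 0,"rz": 0,"tx": 7.5,"ty": -6.1,"tz": -0.8,"grip": 0},
    {"rx": 0,"ry": 0,"rz": 0,"tx": 7.8,"ty": -6.3,"tz": -0.8,"grip": 0},
  ],
)

```text
clock: 1.4
eef_pos: [0.448, -0.1808, 0.2622]
tcp_rot: [-3.116, -0.383, -0.0]
ft_force: [-0.4, -0.7, 0.6]
opening: 1.0
```

Call:
carry_out(
  moves=[
    {"rx": 0,"ry": 0,"rz": 0,"tx": 0,"ty": 0,"tz": 0,"grip": 0},
    {"rx": 0,"ry": 0,"rz": 0,"tx": 0,"ty": 0,"tz": 0,"grip": 0},
  ],
)

```text
clock: 1.6
eef_pos: [0.4478, -0.1808, 0.262]
tcp_rot: [-3.116, -0.385, 0.001]
ft_force: [0.2, 0.1, -0.7]
opening: 1.003
```

```bash
python3 - <<'E'
from h import *
snap("wrist","w1"); print(pose("w1"),env.observe()["clock"],env.observe()["ft_force"])
E
```

```text
(array([ 0.44781613, -0.18077405,  0.26201021]), array([-3.11618618e+00, -3.84661881e-01,  9.77938371e-04])) 1.65 [-0.2013322  -0.66907101 -0.85536955]
```

View pics/w1.png

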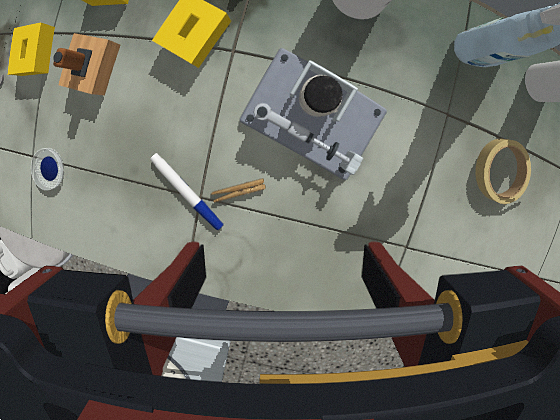

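The wrist view shows the holder at (310,115), with its hinge pin head at (262,110), the rod and collar near (308,138), and the lug at (350,160). The tool is in its wooden stand at (85,65). I'll enlarge the holder.

```bash
python3 - <<'E'
from h import *
crop("w1",225,40,395,190,4.6,"c2"); crop("w1",40,20,140,110,7,"c3")
E
```

```text
(no output)
```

View pics/c2.png

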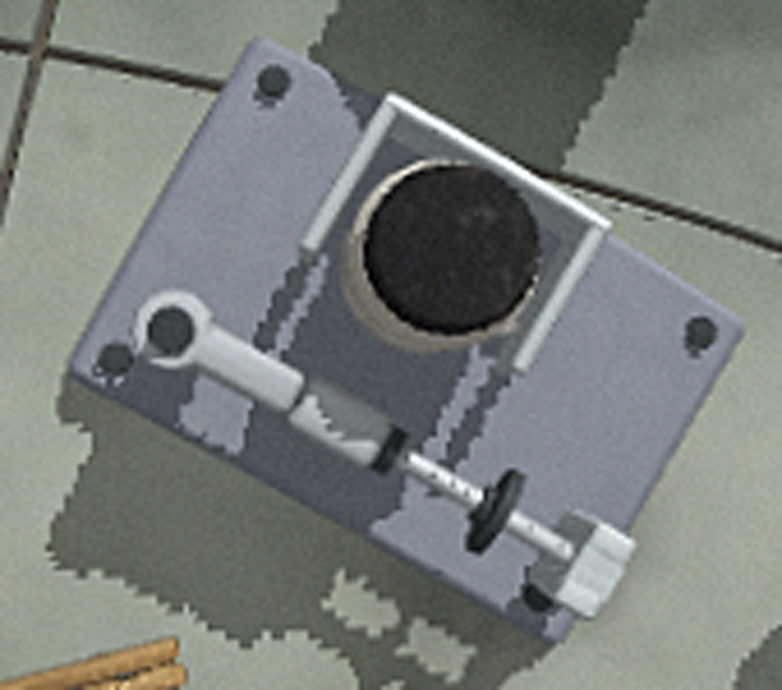

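View pics/c3.png

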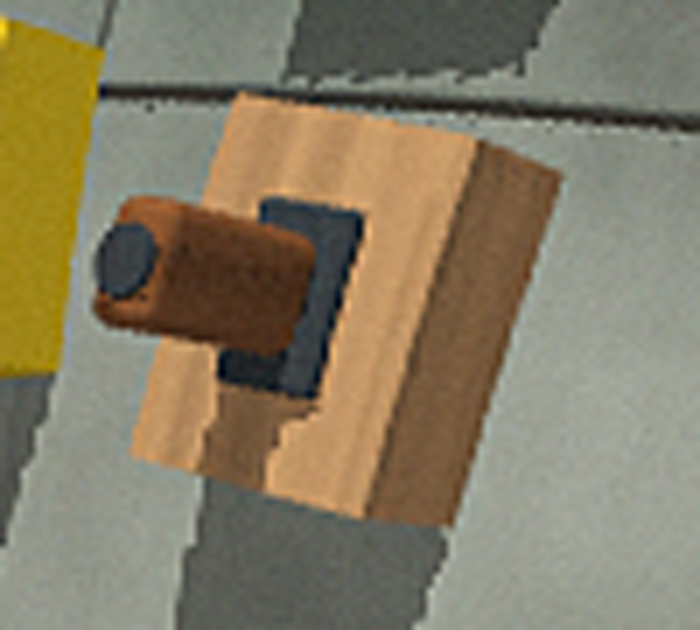

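```bash
cat >> h.py <<'E'
def cpx(x,y,x0,y0,k): return ((x+.5)/k-.5+x0,(y+.5)/k-.5+y0)
def fit(loc,w):
    loc=np.array(loc);w=np.array(w); lc=loc.mean(0);wc=w.mean(0); a=loc-lc;b=w-wc
    th=np.arctan2((a[:,0]*b[:,1]-a[:,1]*b[:,0]).sum(),(a*b).sum()); M=np.array([[np.cos(th),-np.sin(th)],[np.sin(th),np.cos(th)]])
    o=wc-M@lc; return o,th,(w-(loc@M.T+o))
E
python3 - <<'E'
from h import *
P=pose("w1")
pts=[((251,36),.012,(85,80)),((67,369),.012,(-25,80)),((562,642),.012,(-25,-80)),((747,328),.012,(85,-80)),((172,330),.059,(0,55))]
w=[plane("wrist",*cpx(*p,225,40,4.6),z,P)[:2] for p,z,l in pts]; loc=[np.array(l)/1e3 for *_,l in pts]
for k in (slice(0,4),slice(0,5)):
    o,th,r=fit(loc[k],w[k]); print(o,np.degrees(th),(r*1e3).round(1).tolist())
M=np.array([[np.cos(th),-np.sin(th)],[np.sin(th),np.cos(th)]])
for q,z in (((495,512),.045),((575,550),.045),((590,565),.056),((452,248),.082),((390,450),.045)):
    print(q,(M.T@(plane("wrist",*cpx(*q,225,40,4.6),z,P)[:2]-o)*1e3).round(1))
# stand
S=[((238,92),.036),((480,140),.036),((365,520),.036),((132,455),.036),((128,262),.091)]
ws=[plane("wrist",*cpx(*p,40,20,7),z,P)[:2] for p,z in S]; print(np.round(ws,4))
c=np.mean(ws[:4],0); e1=ws[1]-ws[0]; e2=ws[3]-ws[0]; print(c,np.linalg.norm(e1),np.linalg.norm(e2),np.degrees(np.arctan2(*e1[::-1])),np.degrees(np.arctan2(*e2[::-1])))
F=[((265,200),.041),((365,213),.041),((315,398),.041),((218,383),.041)]
ws=[plane("wrist",*cpx(*p,40,20,7),z,P)[:2] for p,z in F]; print(np.round(ws,4),np.mean(ws,0))
E
```

```text
[ 0.5107296  -0.18935565] -14.953042094513323 [[-2.4, -0.0], [2.0, -2.2], [3.2, 0.6], [-2.7, 1.6]]
[ 0.51076978 -0.18945337] -14.958729959342403 [[-2.5, 0.1], [1.9, -2.1], [3.2, 0.7], [-2.8, 1.7], [0.2, -0.4]]
(495, 512) [ -0.1 -37.6]
(575, 550) [  1.9 -60.6]
(590, 565) [  0.6 -63.3]
(452, 248) [47.5  7.2]
(390, 450) [ 0.2 -6.6]
[[0.5902 0.1517]
 [0.5831 0.0884]
 [0.5082 0.0954]
 [0.515  0.1586]
 [0.5489 0.1232]]
[0.5491497 0.1235451] 0.06366932355650345 0.07552668286106821 -96.39276102143766 174.71446735987865
[[0.5677 0.1335]
 [0.5665 0.1078]
 [0.5301 0.1098]
 [0.531  0.1351]] [0.5488365  0.12154959]
```

```bash
cat >> h.py <<'E'
H=np.array([0.5108,-0.1895]); HY=np.radians(-14.96)
def h2w(x,y):
    c,s=np.cos(HY),np.sin(HY); return H+np.array([c*x-s*y,s*x+c*y])/1e3
def plan(p,yaw,cur=None):
    s=env.observe(); R0=R.from_rotvec(s["tcp_rot"]).as_matrix() if cur is None else cur[1]; p0=s["eef_pos"] if cur is None else cur[0]
    a=np.radians(yaw); Rt=np.array([[np.cos(a),np.sin(a),0],[np.sin(a),-np.cos(a),0],[0,0,-1]])
    t=R0.T@(np.asarray(p)-p0)/.05; r=np.degrees(R.from_matrix(R0.T@Rt).as_rotvec())/5
    print("t",t.round(3),"r",r.round(3),"d",np.linalg.norm(t*.05).round(4)); return t,r
E
python3 - <<'E'
from h import *
print(plane("scene",333,186,0), plane("scene",358,177,0), plane("scene",289,197,0))
print(tri([ray("scene",334,110),ray("side",247,112)]))
print(np.degrees(env.observe()["joints"]).round(1))
plan([.46,.115,.2],-5)
E
```

```text
[ 0.6855804  -0.39055414  0.        ] [ 0.69327253 -0.5265827   0.        ] [ 0.70323669 -0.20686147  0.        ]
(array([ 0.69858654, -0.38205502,  0.26356837]), [np.float64(0.0004875379075814737), np.float64(0.0004875379075814904)])
[-2.61e+01 -1.20e+01  8.31e+01  1.00e-01  1.09e+02  4.99e+01]
t [ 1.676 -5.688  1.251] r [-0.018  0.006  3.801] d 0.303
```

Call:
carry_out(
  moves=[
    {"rx": 0,"ry": 0,"rz": 0.6,"tx": 0.25,"ty": -0.8,"tz": 0.2,"grip": 0},
    {"rx": 0,"ry": 0,"rz": 1.2,"tx": 0.5,"ty": -1.6,"tz": 0.4,"grip": 0},
    {"rx": 0,"ry": 0,"rz": 1.8,"tx": 0.75,"ty": -2.4,"tz": 0.6,"grip": 0},
    {"rx": 0,"ry": 0,"rz": 2.4,"tx": 1.0,"ty": -3.2,"tz": 0.7,"grip": 0},
    {"rx": 0,"ry": 0,"rz": 3.0,"tx": 1.2,"ty": -4.0,"tz": 0.9,"grip": 0},
    {"rx": 0,"ry": 0,"rz": 3.6,"tx": 1.4,"ty": -4.8,"tz": 1.1,"grip": 0},
    {"rx": 0,"ry": 0,"rz": 3.8,"tx": 1.6,"ty": -5.4,"tz": 1.2,"grip": 0},
    {"rx": 0,"ry": 0,"rz": 3.8,"tx": 1.68,"ty": -5.69,"tz": 1.25,"grip": 0},
    {"rx": 0,"ry": 0,"rz": 3.8,"tx": 1.68,"ty": -5.69,"tz": 1.25,"grip": 0},
    {"rx": 0,"ry": 0,"rz": 3.8,"tx": 1.68,"ty": -5.69,"tz": 1.25,"grip": 0},
  ],
)

```text
clock: 2.65
eef_pos: [0.4603, 0.1139, 0.2002]
tcp_rot: [-3.138, 0.138, 0.001]
ft_force: [0.3, -0.2, -0.5]
opening: 1.001
```

```bash
python3 - <<'E'
from h import *
snap("wrist","w2"); print(pose("w2"),env.observe()["clock"]); crop("w2",200,30,380,180,4.4,"c4")
print(proj("wrist",[.549,.1233,.041],pose("w2")))
E
```

```text
(array([0.46026601, 0.11392722, 0.20019197]), array([-3.13773664e+00,  1.38199903e-01,  8.60835558e-04])) 2.7
[265.42553463 107.79473121]
```

View pics/c4.png

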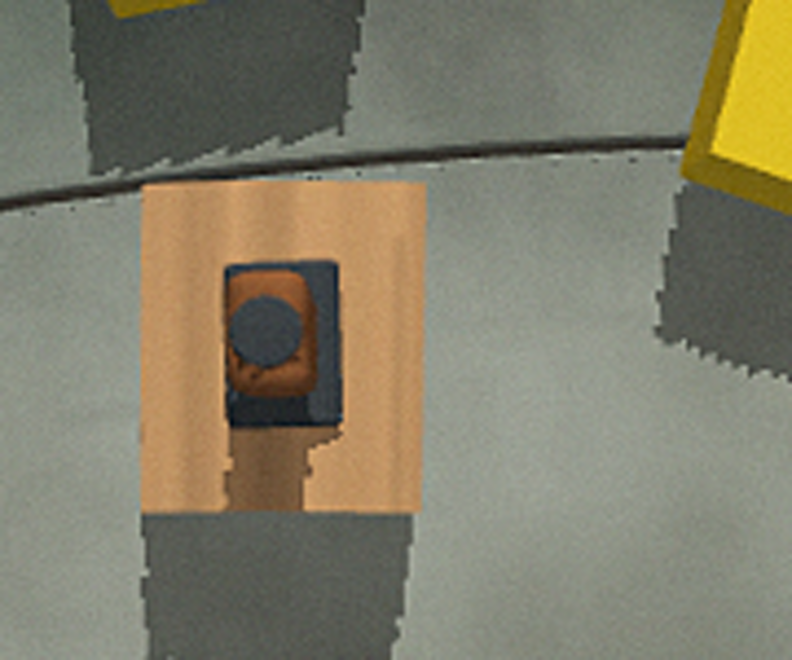

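The enlarged crop confirms the brown wooden stand, with its top corners at crop (142,182), (427,182), (420,513) and (140,513). The dark flange is at crop (225–342, 262–427), and the handle with its dark end cap is at crop (266,331).

```bash
python3 - <<'E'
from h import *
P=pose("w2")
g=lambda p,z: plane("wrist",*cpx(*p,200,30,4.4),z,P)[:2]
S=[(142,182),(427,182),(420,513),(140,513)]
# order: (+x,+y),(+x,-y),(-x,-y),(-x,+y)
o,th,r=fit(np.array([(38,32),(38,-32),(-38,-32),(-38,32)])/1e3,[g(p,.036) for p in S]); print("stand",o,np.degrees(th),(r*1e3).round(1).tolist())
F=[(224,263),(339,261),(343,426),(229,428)]
o2,th2,r2=fit(np.array([(19,13),(19,-13),(-19,-13),(-19,13)])/1e3,[g(p,.041) for p in F]); print("flange",o2,np.degrees(th2),(r2*1e3).round(1).tolist())
print("top",g((266,331),.091))
plan([*o2,.15],-5); plan([*o2,.049],-5)
E
```

```text
stand [0.5491907  0.12548836] -5.928131383221852 [[0.0, -0.1], [-0.1, -0.0], [0.3, 0.2], [-0.2, -0.1]]
flange [0.54912603 0.1246273 ] -4.04824755631164 [[-0.3, -0.2], [-0.6, 0.5], [0.4, 0.2], [0.6, -0.5]]
top [0.54926427 0.12489764]
t [ 1.749 -0.375  1.007] r [-0.011  0.002 -0.018] d 0.1026
t [ 1.749 -0.373  3.027] r [-0.011  0.002 -0.018] d 0.1758
```

Call:
carry_out(
  moves=[
    {"rx": 0,"ry": 0,"rz": -0.1,"tx": 0.6,"ty": -0.13,"tz": 0.2,"grip": 0},
    {"rx": 0,"ry": 0,"rz": -0.2,"tx": 1.2,"ty": -0.26,"tz": 0.5,"grip": 0},
    {"rx": 0,"ry": 0,"rz": -0.2,"tx": 1.65,"ty": -0.35,"tz": 0.8,"grip": 0},
    {"rx": 0,"ry": 0,"rz": -0.2,"tx": 1.75,"ty": -0.37,"tz": 1.2,"grip": 0},
    {"rx": 0,"ry": 0,"rz": -0.2,"tx": 1.75,"ty": -0.37,"tz": 1.8,"grip": 0},
    {"rx": 0,"ry": 0,"rz": -0.2,"tx": 1.75,"ty": -0.37,"tz": 2.4,"grip": 0},
    {"rx": 0,"ry": 0,"rz": -0.2,"tx": 1.75,"ty": -0.37,"tz": 2.8,"grip": 0},
    {"rx": 0,"ry": 0,"rz": -0.2,"tx": 1.75,"ty": -0.37,"tz": 3.0,"grip": 0},
    {"rx": 0,"ry": 0,"rz": -0.2,"tx": 1.75,"ty": -0.37,"tz": 3.02,"grip": 0},
    {"rx": 0,"ry": 0,"rz": -0.2,"tx": 1.75,"ty": -0.37,"tz": 3.02,"grip": 0},
  ],
)

```text
clock: 3.7
eef_pos: [0.5498, 0.1238, 0.0505]
tcp_rot: [-3.138, 0.114, -0.002]
ft_force: [0.3, -0.1, -0.6]
opening: 0.998
```

```bash
python3 - <<'E'
from h import *
snap("wrist","w3"); snap("side","s3"); print(pose("w3"),env.observe()["clock"],env.observe()["ft_force"]); a=cv2.imread("pics/w3.png");b=cv2.imread("pics/s3.png")[200:320,200:360]
cv2.imwrite("pics/c5.png",np.hstack([a[190:420,100:480],cv2.resize(b,(307,230))]))
E
```

```text
(array([0.54979817, 0.12382951, 0.05050253]), array([-3.13842777e+00,  1.13661315e-01, -1.93989621e-03])) 3.8 [ 1.06206623 -0.74619148 -0.93936656]
```

View pics/c5.png

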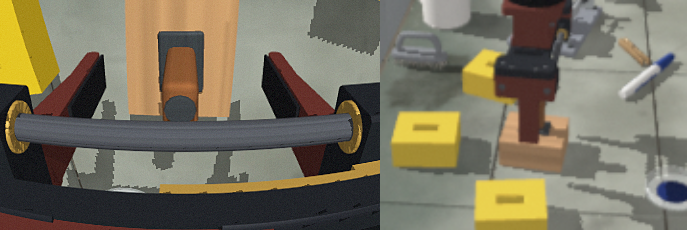

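The handle is centred between the fingers, with its cap at crop (181,108). Closing the gripper.

Call:
carry_out(
  moves=[
    {"rx": 0,"ry": 0,"rz": 0,"tx": 0,"ty": 0,"tz": 0,"grip": 1},
    {"rx": 0,"ry": 0,"rz": 0,"tx": 0,"ty": 0,"tz": 0,"grip": 1},
    {"rx": 0,"ry": 0,"rz": 0,"tx": 0,"ty": 0,"tz": 0,"grip": 1},
    {"rx": 0,"ry": 0,"rz": 0,"tx": 0,"ty": 0,"tz": 0,"grip": 1},
    {"rx": 0,"ry": 0,"rz": 0,"tx": 0,"ty": 0,"tz": 0,"grip": 1},
    {"rx": 0,"ry": 0,"rz": 0,"tx": 0,"ty": 0,"tz": 0,"grip": 1},
    {"rx": 0,"ry": 0,"rz": 0,"tx": 0,"ty": 0,"tz": 0,"grip": 1},
    {"rx": 0,"ry": 0,"rz": 0,"tx": 0,"ty": 0,"tz": 0,"grip": 1},
    {"rx": 0,"ry": 0,"rz": 0,"tx": 0,"ty": 0,"tz": 0,"grip": 1},
    {"rx": 0,"ry": 0,"rz": 0,"tx": 0,"ty": 0,"tz": 0,"grip": 1},
  ],
)

```text
clock: 4.8
eef_pos: [0.5502, 0.1243, 0.0513]
tcp_rot: [-3.138, 0.113, -0.004]
ft_force: [0.4, 0.4, 0.5]
opening: 0.181
```

```bash
python3 - <<'E'
from h import *
s=env.observe(); print(s["opening"]*88,s["ft_force"],s["wrist_torque"],s["eef_pos"],s["tcp_rot"])
snap("wrist","w4")
crop("w4",180,180,380,330,4,"c6")
E
```

```text
15.970029815934655 [0.38250142 0.35286977 0.46128016] [ 0.01818238  0.03855023 -0.00078045] [0.55018261 0.12434728 0.05125443] [-3.13803575  0.11271007 -0.00416417]
```

View pics/c6.png

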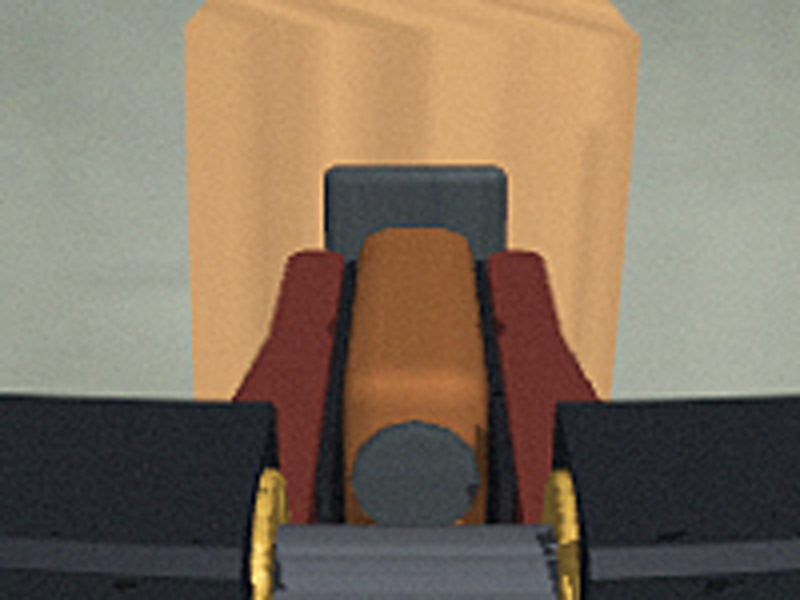

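Call:
carry_out(
  moves=[
    {"rx": 0,"ry": 0,"rz": 0,"tx": 0,"ty": 0,"tz": -0.2,"grip": 1},
    {"rx": 0,"ry": 0,"rz": 0,"tx": 0,"ty": 0,"tz": -0.5,"grip": 1},
    {"rx": 0,"ry": 0,"rz": 0,"tx": 0,"ty": 0,"tz": -0.9,"grip": 1},
    {"rx": 0,"ry": 0,"rz": 0,"tx": 0,"ty": 0,"tz": -1.4,"grip": 1},
    {"rx": 0,"ry": 0,"rz": 0,"tx": 0,"ty": 0,"tz": -1.9,"grip": 1},
    {"rx": 0,"ry": 0,"rz": 0,"tx": 0,"ty": 0,"tz": -2.3,"grip": 1},
    {"rx": 0,"ry": 0,"rz": 0,"tx": 0,"ty": 0,"tz": -2.5,"grip": 1},
    {"rx": 0,"ry": 0,"rz": 0,"tx": 0,"ty": 0,"tz": -2.6,"grip": 1},
    {"rx": 0,"ry": 0,"rz": 0,"tx": 0,"ty": 0,"tz": -2.6,"grip": 1},
  ],
)

```text
clock: 5.75
eef_pos: [0.55, 0.1242, 0.1818]
tcp_rot: [-3.138, 0.113, -0.005]
ft_force: [0.3, 0.3, -0.7]
opening: 0.184
```

```bash
python3 - <<'E'
from h import *
s=env.observe(); print(s["opening"]*88,s["ft_force"],s["wrist_torque"],s["eef_pos"])
print(h2w(-85,-35),h2w(0,-50)); plan([*h2w(-85,-35),.18],-14.96)
E
```

```text
16.18351184282648 [ 0.31345812  0.31071933 -0.7318582 ] [ 0.01791614 -0.03369797  0.00944767] [0.54998539 0.12415897 0.18182846]
[ 0.4196459  -0.20137143] [ 0.49789277 -0.23780531]
t [-2.133  6.681  0.017] r [-0.024 -0.037  2.17 ] d 0.3507
```

Call:
carry_out(
  moves=[
    {"rx": 0,"ry": 0,"rz": 0.2,"tx": -0.15,"ty": 0.5,"tz": 0,"grip": 1},
    {"rx": 0,"ry": 0,"rz": 0.5,"tx": -0.4,"ty": 1.2,"tz": 0,"grip": 1},
    {"rx": 0,"ry": 0,"rz": 0.8,"tx": -0.65,"ty": 2.0,"tz": 0,"grip": 1},
    {"rx": 0,"ry": 0,"rz": 1.1,"tx": -0.9,"ty": 2.8,"tz": 0,"grip": 1},
    {"rx": 0,"ry": 0,"rz": 1.4,"tx": -1.15,"ty": 3.6,"tz": 0,"grip": 1},
    {"rx": 0,"ry": 0,"rz": 1.7,"tx": -1.4,"ty": 4.4,"tz": 0,"grip": 1},
    {"rx": 0,"ry": 0,"rz": 2.0,"tx": -1.65,"ty": 5.2,"tz": 0,"grip": 1},
    {"rx": 0,"ry": 0,"rz": 2.17,"tx": -1.9,"ty": 5.9,"tz": 0,"grip": 1},
    {"rx": 0,"ry": 0,"rz": 2.17,"tx": -2.06,"ty": 6.45,"tz": 0,"grip": 1},
    {"rx": 0,"ry": 0,"rz": 2.17,"tx": -2.13,"ty": 6.68,"tz": 0,"grip": 1},
    {"rx": 0,"ry": 0,"rz": 2.17,"tx": -2.13,"ty": 6.68,"tz": 0,"grip": 1},
    {"rx": 0,"ry": 0,"rz": 2.17,"tx": -2.13,"ty": 6.68,"tz": 0,"grip": 1},
  ],
)

```text
clock: 6.95
eef_pos: [0.42, -0.2005, 0.1802]
tcp_rot: [-3.112, 0.408, -0.004]
ft_force: [-0.2, 0.2, -1.0]
opening: 0.182
```

```bash
python3 - <<'E'
from h import *
snap("wrist","w5"); print(pose("w5"),env.observe()["clock"]); crop("w5",170,20,400,192,3.4,"c7")
print(proj("wrist",[*h2w(0,-50),.048],pose("w5")))
E
```

```text
(array([ 0.41995342, -0.20053065,  0.18022066]), array([-3.11180737,  0.40840901, -0.00380216])) 7.0
[301.17989136 109.76173663]
```

View pics/w5.png

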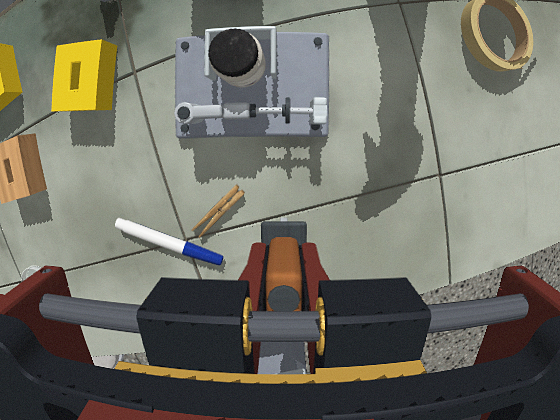

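View pics/c7.png

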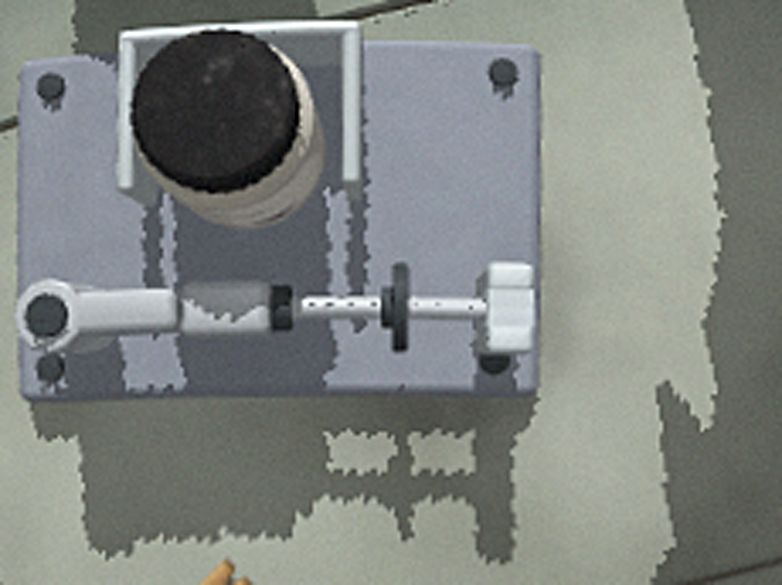

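The view from holder-aligned yaw shows pin head (46,316), collar disc (400,307), and lug top (510,307) in crop pixels. The fork blade is straight in the jaws.

```bash
python3 - <<'E'
from h import *
P=pose("w5"); g=lambda p,z: plane("wrist",*cpx(*p,170,20,3.4),z,P)[:2]
pts=[((46,316),.059,(0,55)),((511,307),.056,(0,-66)),((540,44),.012,(85,-80)),((20,59),.012,(85,80)),((20,398),.012,(-25,80)),((538,396),.012,(-25,-80))]
w=[g(p,z) for p,z,l in pts]; loc=[np.array(l)/1e3 for *_,l in pts]
for k in (slice(0,6),slice(0,2),slice(2,6)):
    o,th,r=fit(loc[k],w[k]); print(o,np.degrees(th),(r*1e3).round(1).tolist())
c,s=np.cos(HY),np.sin(HY); M=np.array([[c,-s],[s,c]])
for n,p,z in (("collar R edge mid",(408,307),.045),("collar L",(392,307),.045),("collar top R",(407,266),.045),("col bot",(400,350),.045),("rod mid",(445,307),.048),("lug mouth",(486,308),.048),("jar",(216,110),.082)):
    print(n,(M.T@(g(p,z)-H)*1e3).round(1))
print(np.degrees(env.observe()["joints"]).round(1))
# tool: flange far edge
f=cv2.imread("pics/w5.png"); crop("w5",220,200,350,380,3.2,"c8")
E
```

```text
[ 0.51060809 -0.18985816] -15.316612111962705 [[-0.6, -0.4], [0.4, 0.4], [-0.8, 1.8], [-1.5, -0.9], [1.3, -1.9], [1.2, 1.0]]
[ 0.51047396 -0.18982066] -14.96110107161552 [[-0.1, -0.5], [0.1, 0.5]]
[ 0.5106681  -0.18983817] -15.384521338485309 [[-0.7, 1.8], [-1.6, -0.8], [1.1, -2.0], [1.2, 0.9]]
collar R edge mid [ -0.1 -39.8]
collar L [ -0.1 -35.6]
collar top R [ 10.9 -39.5]
col bot [-11.6 -37.7]
rod mid [ -0.2 -49.4]
lug mouth [ -0.3 -60.2]
jar [46.4  5.3]
[-29.8 -16.1  94.7   0.2 101.2  75.1]
```

View pics/c8.png

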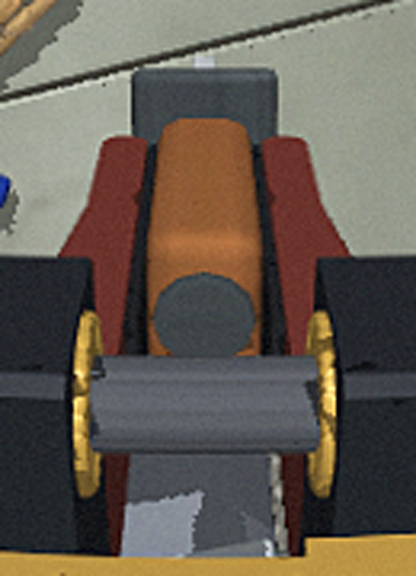

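```bash
sed -i 's/^H=.*/H=np.array([0.5107,-0.1896]); HY=np.radians(-15.0)/' h.py; python3 - <<'E'
from h import *
P=pose("w5"); R0=R.from_rotvec(P[1]).as_matrix()
for q in ((205,70),(132,72),(276,72)):
    p=plane("wrist",*cpx(*q,220,200,3.2),P[0][2]-.0103,P); print((R0.T@(p-P[0])*1e3).round(1))
p=plane("wrist",*cpx(206,314,220,200,3.2),P[0][2]+.0147+.025,P); print((R0.T@(p-P[0])*1e3).round(1))
print(h2w(0,-50)); plan([*h2w(0,-50),.125],-15)
E
```

```text
[19.1  0.8 10.3]
[ 18.7 -11.8  10.4]
[18.8 13.  10.3]
[  0.5   0.9 -39.7]
[ 0.49775905 -0.23789629]
t [1.69  0.332 1.112] r [-0.037 -0.028  0.02 ] d 0.1025
```

Call:
carry_out(
  moves=[
    {"rx": 0,"ry": 0,"rz": 0,"tx": 0.3,"ty": 0.06,"tz": 0,"grip": 1},
    {"rx": 0,"ry": 0,"rz": 0,"tx": 0.8,"ty": 0.16,"tz": 0.1,"grip": 1},
    {"rx": 0,"ry": 0,"rz": 0,"tx": 1.3,"ty": 0.26,"tz": 0.3,"grip": 1},
    {"rx": 0,"ry": 0,"rz": 0,"tx": 1.6,"ty": 0.32,"tz": 0.6,"grip": 1},
    {"rx": 0,"ry": 0,"rz": 0,"tx": 1.69,"ty": 0.33,"tz": 0.9,"grip": 1},
    {"rx": 0,"ry": 0,"rz": 0,"tx": 1.69,"ty": 0.33,"tz": 1.1,"grip": 1},
    {"rx": 0,"ry": 0,"rz": 0,"tx": 1.69,"ty": 0.33,"tz": 1.1,"grip": 1},
    {"rx": 0,"ry": 0,"rz": 0,"tx": 1.69,"ty": 0.33,"tz": 1.1,"grip": 1},
  ],
)

```text
clock: 7.8
eef_pos: [0.4974, -0.2373, 0.1259]
tcp_rot: [-3.112, 0.406, -0.004]
ft_force: [0.3, -0.5, 0.4]
opening: 0.18
```

```bash
python3 - <<'E'
from h import *
a=snap("wrist","w6"); b=snap("side","s6"); c=snap("scene","n6"); print(pose("w6"),env.observe()["clock"])
cv2.imwrite("pics/c9.png",np.hstack([cv2.resize(a[150:390,130:430],(450,360)),cv2.resize(b[170:250,240:340],(350,360))]))
plan([*h2w(0,-50),.0813],-15)
E
```

```text
(array([ 0.49739591, -0.23726626,  0.12589363]), array([-3.1123206 ,  0.40632414, -0.00438792])) 7.95
t [-0.007  0.004  0.913] r [-0.031 -0.051  0.019] d 0.0457
```

View pics/c9.png

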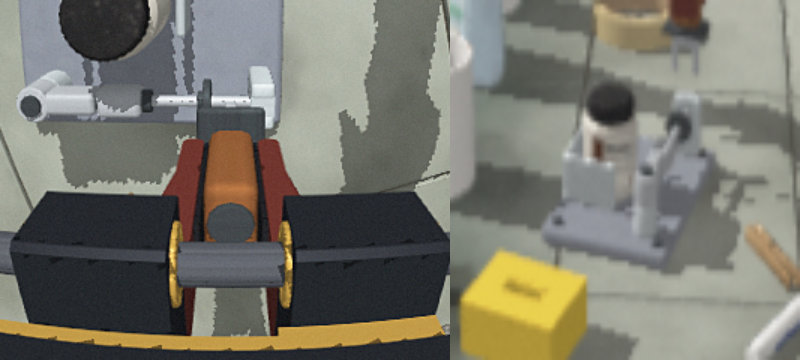

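```bash
python3 - <<'E'
from h import *
P=pose("w6"); R0=R.from_rotvec(P[1]).as_matrix()
for n in("side","scene"):
    print(n,[proj(n,P[0]+R0@np.array([x,0,.0453])).round(1) for x in (-.0095,.0095)], "rod",[proj(n,[*h2w(0,y),.045]).round(1) for y in (-60,-50,-40)])
crop("s6",285,170,335,220,8,"a"); crop("n6",310,180,370,240,6.7,"b")
a=cv2.imread("pics/a.png");b=cv2.imread("pics/b.png"); cv2.imwrite("pics/c10.png",np.hstack([a,b[:400,:400]]))
E
```

```text
side [array([310. , 186.2]), array([304.1, 185.3])] rod [array([307.5, 194.8]), array([306.6, 196.1]), array([305.7, 197.4])]
scene [array([344.7, 193.7]), array([341.3, 191.3])] rod [array([345.1, 203.1]), array([342.1, 203.6]), array([339.1, 204.1])]
```

View pics/c10.png

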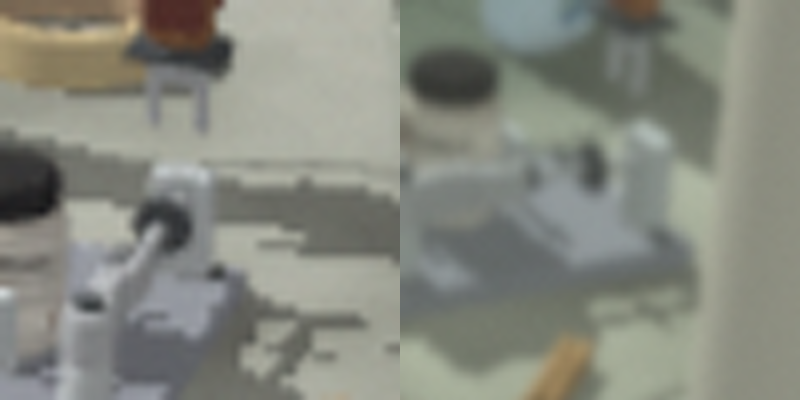

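Side view: prong tips are at (304,186) and (310,186) and the collar centre at (305,198), all within about 0.5 px of prediction. The fork is above the gap, so I'll lower it in gently.

Call:
carry_out(
  moves=[
    {"rx": 0,"ry": 0,"rz": 0,"tx": 0,"ty": 0,"tz": 0.1,"grip": 1},
    {"rx": 0,"ry": 0,"rz": 0,"tx": 0,"ty": 0,"tz": 0.2,"grip": 1},
    {"rx": 0,"ry": 0,"rz": 0,"tx": 0,"ty": 0,"tz": 0.3,"grip": 1},
    {"rx": 0,"ry": 0,"rz": 0,"tx": 0,"ty": 0,"tz": 0.4,"grip": 1},
    {"rx": 0,"ry": 0,"rz": 0,"tx": 0,"ty": 0,"tz": 0.46,"grip": 1},
    {"rx": 0,"ry": 0,"rz": 0,"tx": 0,"ty": 0,"tz": 0.5,"grip": 1},
    {"rx": 0,"ry": 0,"rz": 0,"tx": 0,"ty": 0,"tz": 0.5,"grip": 1},
  ],
)

```text
clock: 8.65
eef_pos: [0.4979, -0.2378, 0.1015]
tcp_rot: [-3.113, 0.407, -0.007]
ft_force: [-0.1, 0.1, -0.6]
opening: 0.182
```

Call:
carry_out(
  moves=[
    {"rx": 0,"ry": 0,"rz": 0,"tx": 0,"ty": 0,"tz": 0.06,"grip": 1},
    {"rx": 0,"ry": 0,"rz": 0,"tx": 0,"ty": 0,"tz": 0.12,"grip": 1},
    {"rx": 0,"ry": 0,"rz": 0,"tx": 0,"ty": 0,"tz": 0.18,"grip": 1},
    {"rx": 0,"ry": 0,"rz": 0,"tx": 0,"ty": 0,"tz": 0.24,"grip": 1},
    {"rx": 0,"ry": 0,"rz": 0,"tx": 0,"ty": 0,"tz": 0.3,"grip": 1},
    {"rx": 0,"ry": 0,"rz": 0,"tx": 0,"ty": 0,"tz": 0.36,"grip": 1},
    {"rx": 0,"ry": 0,"rz": 0,"tx": 0,"ty": 0,"tz": 0.4,"grip": 1},
    {"rx": 0,"ry": 0,"rz": 0,"tx": 0,"ty": 0,"tz": 0.4,"grip": 1},
  ],
)

```text
clock: 9.45
eef_pos: [0.4978, -0.2376, 0.081]
tcp_rot: [-3.112, 0.407, -0.005]
ft_force: [-0.8, -0.7, -0.5]
opening: 0.179
```

```bash
python3 - <<'E'
from h import *
b=snap("side","s7"); c=snap("scene","n7"); s=env.observe(); print(s["eef_pos"],s["tcp_rot"],s["ft_force"],s["clock"])
c_,s_=np.cos(HY),np.sin(HY); M=np.array([[c_,-s_],[s_,c_]]); print("holder xy",(M.T@(s["eef_pos"][:2]-H)*1e3).round(2))
crop("s7",285,170,335,220,8,"a"); crop("n7",310,180,370,240,6.7,"b")
a=cv2.imread("pics/a.png");b=cv2.imread("pics/b.png"); cv2.imwrite("pics/c11.png",np.hstack([a,b[:400,:400]]))
E
```

```text
[ 0.49797895 -0.23772262  0.08152099] [-3.11273784  0.40709513 -0.00654381] [ 0.32388201 -0.04288578 -0.54391352] 9.55
holder xy [  0.17 -49.78]
```

View pics/c11.png

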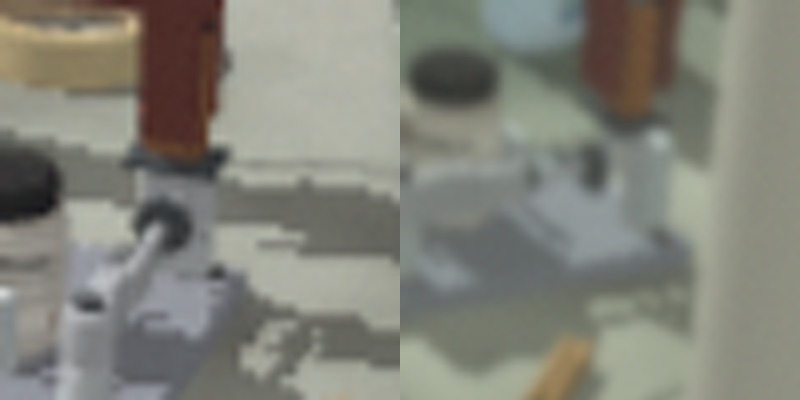

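```bash
cat >> h.py <<'E'
def feel(n=8):
    c,s=np.cos(HY),np.sin(HY); M=np.array([[c,-s],[s,c]]); F=[];X=[];T=[]
    for i in range(n):
        st=env.observe(); F.append(np.r_[M.T@st["ft_force"][:2],st["ft_force"][2]]); X.append(np.r_[M.T@(st["eef_pos"][:2]-H)*1e3,st["eef_pos"][2]*1e3,np.degrees(2*np.arctan2(st["tcp_rot"][1],st["tcp_rot"][0]))-360*(st["tcp_rot"][1]>0)]); T.append(np.r_[M.T@st["wrist_torque"][:2],st["wrist_torque"][2]])
        if i<n-1: viewer.snapshot("wrist")
    print("holder F",np.mean(F,0).round(2),"sd",np.std(F,0).round(2),"T",np.mean(T,0).round(3)); print("holder xyz yaw",np.mean(X,0).round(2),"sd",np.std(X,0).round(2),"clock",st["clock"],"op",st["opening"])
    return np.mean(F,0),np.mean(X,0)
E
python3 - <<'E'
from h import *
feel(10)
E
```

```text
holder F [ 0.04  0.25 -0.69] sd [0.47 0.43 0.72] T [ 0.024  0.004 -0.005]
holder xyz yaw [  0.22 -49.79  81.62 -14.9 ] sd [0.03 0.01 0.06 0.  ] clock 10.0 op 0.18135236567898025
```

Call:
carry_out(
  moves=[
    {"rx": 0,"ry": 0,"rz": 0,"tx": 0,"ty": -0.03,"tz": 0,"grip": 1},
    {"rx": 0,"ry": 0,"rz": 0,"tx": 0,"ty": -0.06,"tz": 0,"grip": 1},
    {"rx": 0,"ry": 0,"rz": 0,"tx": 0,"ty": -0.09,"tz": 0,"grip": 1},
    {"rx": 0,"ry": 0,"rz": 0,"tx": 0,"ty": -0.11,"tz": 0,"grip": 1},
    {"rx": 0,"ry": 0,"rz": 0,"tx": 0,"ty": -0.11,"tz": 0,"grip": 1},
    {"rx": 0,"ry": 0,"rz": 0,"tx": 0,"ty": -0.11,"tz": 0,"grip": 1},
  ],
)

```text
clock: 10.6
eef_pos: [0.4994, -0.2324, 0.0816]
tcp_rot: [-3.113, 0.407, -0.007]
ft_force: [-0.2, -0.6, 0.1]
opening: 0.179
```

```bash
python3 - <<'E'
from h import *
feel(8)
E
```

```text
holder F [ 0.07 -0.04 -0.08] sd [0.38 0.58 0.31] T [ 0.043  0.022 -0.007]
holder xyz yaw [  0.15 -44.31  81.54 -14.91] sd [0.02 0.04 0.02 0.  ] clock 10.95 op 0.1828307392589791
```

Call:
carry_out(
  moves=[
    {"rx": 0,"ry": 0,"rz": 0,"tx": 0,"ty": -0.01,"tz": 0,"grip": 1},
    {"rx": 0,"ry": 0,"rz": 0,"tx": 0,"ty": -0.02,"tz": 0,"grip": 1},
    {"rx": 0,"ry": 0,"rz": 0,"tx": 0,"ty": -0.03,"tz": 0,"grip": 1},
    {"rx": 0,"ry": 0,"rz": 0,"tx": 0,"ty": -0.03,"tz": 0,"grip": 1},
  ],
)

```text
clock: 11.35
eef_pos: [0.4998, -0.2309, 0.0815]
tcp_rot: [-3.113, 0.407, -0.006]
ft_force: [0.3, -0.3, -0.6]
opening: 0.181
```

```bash
python3 - <<'E'
from h import *
feel(6)
E
```

```text
holder F [-0.02  0.07 -0.58] sd [0.31 0.32 0.5 ] T [0.033 0.006 0.003]
holder xyz yaw [  0.15 -42.8   81.55 -14.91] sd [0.02 0.03 0.01 0.  ] clock 11.6 op 0.18466123814739344
```

Call:
carry_out(
  moves=[
    {"rx": 0,"ry": 0,"rz": 0,"tx": 0,"ty": -0.01,"tz": 0,"grip": 1},
    {"rx": 0,"ry": 0,"rz": 0,"tx": 0,"ty": -0.02,"tz": 0,"grip": 1},
    {"rx": 0,"ry": 0,"rz": 0,"tx": 0,"ty": -0.02,"tz": 0,"grip": 1},
  ],
)

```text
clock: 11.9
eef_pos: [0.5, -0.23, 0.0815]
tcp_rot: [-3.113, 0.407, -0.007]
ft_force: [0.2, 0.6, -0.4]
opening: 0.183
```

```bash
python3 - <<'E'
from h import *
feel(6)
E
```

```text
holder F [ 0.06  0.16 -0.67] sd [0.32 0.47 0.49] T [ 0.04   0.005 -0.006]
holder xyz yaw [  0.16 -41.79  81.55 -14.9 ] sd [0.01 0.02 0.01 0.  ] clock 12.15 op 0.18049700900745147
```

Call:
carry_out(
  moves=[
    {"rx": 0,"ry": 0,"rz": 0,"tx": 0,"ty": -0.01,"tz": 0,"grip": 1},
    {"rx": 0,"ry": 0,"rz": 0,"tx": 0,"ty": -0.02,"tz": 0,"grip": 1},
    {"rx": 0,"ry": 0,"rz": 0,"tx": 0,"ty": -0.02,"tz": 0,"grip": 1},
  ],
)

```text
clock: 12.45
eef_pos: [0.5001, -0.2296, 0.0816]
tcp_rot: [-3.114, 0.408, -0.007]
ft_force: [-1.5, -2.5, -1.0]
opening: 0.182
```

```bash
python3 - <<'E'
from h import *
feel(6)
E
```

```text
holder F [-0.08 -3.09 -1.65] sd [0.39 0.33 0.47] T [-0.581  0.02  -0.012]
holder xyz yaw [  0.16 -41.25  81.59 -14.93] sd [0.01 0.12 0.01 0.  ] clock 12.7 op 0.1784827479787305
```

Contact felt: force jumped to about −3.1 N at y ≈ −41.5, matching the vision estimate of −42. I'll press in slowly.

Call:
carry_out(
  moves=[
    {"rx": 0,"ry": 0,"rz": 0,"tx": 0,"ty": -0.02,"tz": 0,"grip": 1},
    {"rx": 0,"ry": 0,"rz": 0,"tx": 0,"ty": -0.035,"tz": 0,"grip": 1},
    {"rx": 0,"ry": 0,"rz": 0,"tx": 0,"ty": -0.05,"tz": 0,"grip": 1},
    {"rx": 0,"ry": 0,"rz": 0,"tx": 0,"ty": -0.065,"tz": 0,"grip": 1},
    {"rx": 0,"ry": 0,"rz": 0,"tx": 0,"ty": -0.08,"tz": 0,"grip": 1},
    {"rx": 0,"ry": 0,"rz": 0,"tx": 0,"ty": -0.095,"tz": 0,"grip": 1},
    {"rx": 0,"ry": 0,"rz": 0,"tx": 0,"ty": -0.11,"tz": 0,"grip": 1},
    {"rx": 0,"ry": 0,"rz": 0,"tx": 0,"ty": -0.12,"tz": 0,"grip": 1},
    {"rx": 0,"ry": 0,"rz": 0,"tx": 0,"ty": -0.12,"tz": 0,"grip": 1},
    {"rx": 0,"ry": 0,"rz": 0,"tx": 0,"ty": -0.12,"tz": 0,"grip": 1},
  ],
)

```text
clock: 13.7
eef_pos: [0.5017, -0.2236, 0.0816]
tcp_rot: [-3.113, 0.408, -0.007]
ft_force: [-0.5, -5.2, -1.0]
opening: 0.182
```

```bash
python3 - <<'E'
from h import *
feel(8)
E
```

```text
holder F [ 0.41 -5.05 -0.98] sd [0.31 0.52 0.43] T [-1.07  -0.019 -0.054]
holder xyz yaw [  0.16 -35.16  81.61 -14.92] sd [0.01 0.02 0.01 0.  ] clock 14.05 op 0.180564809356607
```

Call:
carry_out(
  moves=[
    {"rx": 0,"ry": 0,"rz": 0,"tx": 0,"ty": -0.015,"tz": 0,"grip": 1},
    {"rx": 0,"ry": 0,"rz": 0,"tx": 0,"ty": -0.03,"tz": 0,"grip": 1},
    {"rx": 0,"ry": 0,"rz": 0,"tx": 0,"ty": -0.04,"tz": 0,"grip": 1},
    {"rx": 0,"ry": 0,"rz": 0,"tx": 0,"ty": -0.05,"tz": 0,"grip": 1},
    {"rx": 0,"ry": 0,"rz": 0,"tx": 0,"ty": -0.06,"tz": 0,"grip": 1},
    {"rx": 0,"ry": 0,"rz": 0,"tx": 0,"ty": -0.06,"tz": 0,"grip": 1},
  ],
)

```text
clock: 14.65
eef_pos: [0.5025, -0.221, 0.0816]
tcp_rot: [-3.114, 0.408, -0.007]
ft_force: [-1.2, -6.3, -1.6]
opening: 0.18
```

```bash
python3 - <<'E'
from h import *
feel(12)
b=snap("side","s8"); c=snap("scene","n8"); crop("s8",285,170,335,220,8,"a"); crop("n8",310,180,370,240,6.7,"b")
a=cv2.imread("pics/a.png");b=cv2.imread("pics/b.png"); cv2.imwrite("pics/c12.png",np.hstack([a,b[:400,:400]]))
crop("w6",200,100,360,250,1,"x")
a=snap("wrist","w8"); crop("w8",160,190,400,350,3.3,"c13")
E
```

```text
holder F [-0.01 -6.07 -1.35] sd [0.55 0.4  0.5 ] T [-1.278 -0.054 -0.053]
holder xyz yaw [  0.17 -32.49  81.64 -14.94] sd [0.01 0.02 0.01 0.  ] clock 15.2 op 0.1840883125537659
```

View pics/c12.png

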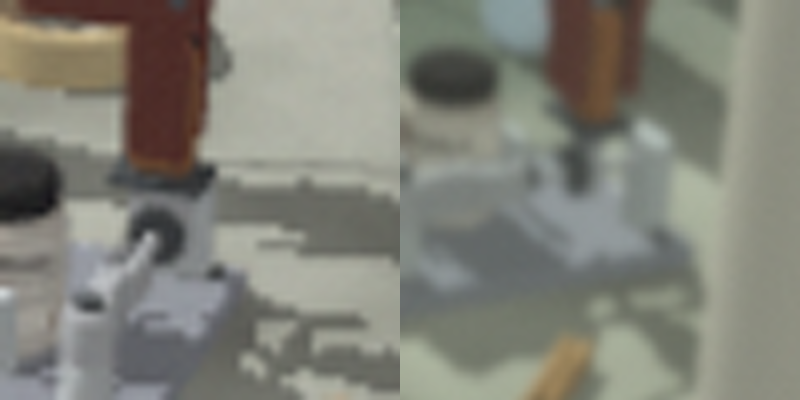

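View pics/w8.png

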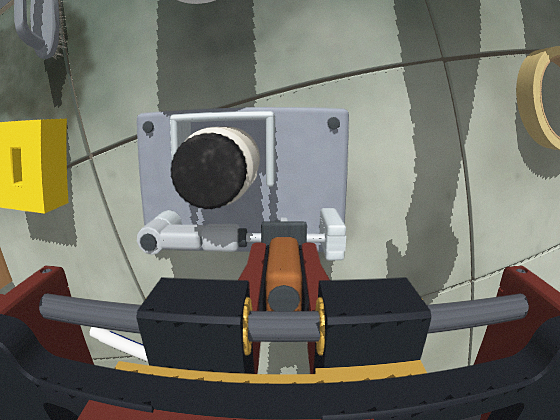

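Force is 6.1 N, meaning about 9.3 mm pressed, and the collar has visibly moved towards the hinge while the jar hasn't moved. I'll add about 0.8 mm for clearance.

Call:
carry_out(
  moves=[
    {"rx": 0,"ry": 0,"rz": 0,"tx": 0,"ty": -0.01,"tz": 0,"grip": 1},
    {"rx": 0,"ry": 0,"rz": 0,"tx": 0,"ty": -0.02,"tz": 0,"grip": 1},
    {"rx": 0,"ry": 0,"rz": 0,"tx": 0,"ty": -0.024,"tz": 0,"grip": 1},
    {"rx": 0,"ry": 0,"rz": 0,"tx": 0,"ty": -0.024,"tz": 0,"grip": 1},
  ],
)

```text
clock: 15.75
eef_pos: [0.5027, -0.2203, 0.0817]
tcp_rot: [-3.114, 0.409, -0.007]
ft_force: [-0.3, -6.3, -1.4]
opening: 0.18
```

```bash
python3 - <<'E'
from h import *
F,X=feel(14)
r=55-X[1]
for d in (1,2,3.5,5,6.5,8,9.5,11,12.5,14,15.5,17):
    a=np.radians(d); print(d, "rz %.2f tx %.3f ty %.3f"%(d/5,-r*np.sin(a)/50,-(r*(1-np.cos(a))+.35*np.cos(a))/50), "x adj %.3f"%(-.35*np.sin(a)/50))
E
```

```text
holder F [ 0.16 -6.16 -1.46] sd [0.58 0.38 0.38] T [-1.303 -0.057 -0.067]
holder xyz yaw [  0.17 -31.74  81.65 -14.96] sd [0.01 0.02 0.02 0.  ] clock 16.4 op 0.1788678934315522
1 rz 0.20 tx -0.030 ty -0.007 x adj -0.000
2 rz 0.40 tx -0.061 ty -0.008 x adj -0.000
3.5 rz 0.70 tx -0.106 ty -0.010 x adj -0.000
5 rz 1.00 tx -0.151 ty -0.014 x adj -0.001
6.5 rz 1.30 tx -0.196 ty -0.018 x adj -0.001
8 rz 1.60 tx -0.241 ty -0.024 x adj -0.001
9.5 rz 1.90 tx -0.286 ty -0.031 x adj -0.001
11 rz 2.20 tx -0.331 ty -0.039 x adj -0.001
12.5 rz 2.50 tx -0.375 ty -0.048 x adj -0.002
14 rz 2.80 tx -0.420 ty -0.058 x adj -0.002
15.5 rz 3.10 tx -0.464 ty -0.070 x adj -0.002
17 rz 3.40 tx -0.507 ty -0.082 x adj -0.002
```

Call:
carry_out(
  moves=[
    {"rx": 0,"ry": 0,"rz": 0,"tx": -0.03,"ty": -0.008,"tz": 0,"grip": 1},
    {"rx": 0,"ry": 0,"rz": 0.2,"tx": -0.06,"ty": -0.009,"tz": 0,"grip": 1},
    {"rx": 0,"ry": 0,"rz": 0.5,"tx": -0.106,"ty": -0.011,"tz": 0,"grip": 1},
    {"rx": 0,"ry": 0,"rz": 0.8,"tx": -0.15,"ty": -0.015,"tz": 0,"grip": 1},
    {"rx": 0,"ry": 0,"rz": 1.1,"tx": -0.196,"ty": -0.019,"tz": 0,"grip": 1},
    {"rx": 0,"ry": 0,"rz": 1.4,"tx": -0.24,"ty": -0.025,"tz": 0,"grip": 1},
    {"rx": 0,"ry": 0,"rz": 1.7,"tx": -0.286,"ty": -0.032,"tz": 0,"grip": 1},
    {"rx": 0,"ry": 0,"rz": 2.0,"tx": -0.33,"ty": -0.04,"tz": 0,"grip": 1},
    {"rx": 0,"ry": 0,"rz": 2.3,"tx": -0.375,"ty": -0.048,"tz": 0,"grip": 1},
    {"rx": 0,"ry": 0,"rz": 2.6,"tx": -0.42,"ty": -0.058,"tz": 0,"grip": 1},
    {"rx": 0,"ry": 0,"rz": 2.6,"tx": -0.42,"ty": -0.058,"tz": 0,"grip": 1},
  ],
)

```text
clock: 17.5
eef_pos: [0.4825, -0.2123, 0.0816]
tcp_rot: [-3.048, 0.76, -0.005]
ft_force: [-2.8, -5.1, -0.6]
opening: 0.177
```

```bash
python3 - <<'E'
from h import *
feel(3)
b=snap("side","s9"); a=snap("wrist","w9"); crop("s9",265,170,335,240,5,"a"); 
cv2.imwrite("pics/c14.png",np.hstack([cv2.imread("pics/a.png"),cv2.resize(a[80:280,100:340],(420,350))]))
E
```

```text
holder F [-1.41 -5.82 -0.62] sd [0.3  0.33 0.56] T [-1.239  0.262 -0.069]
holder xyz yaw [-21.31 -29.21  81.56 -27.99] sd [0.01 0.01 0.   0.02] clock 17.6 op 0.18119722231668592
```

View pics/c14.png

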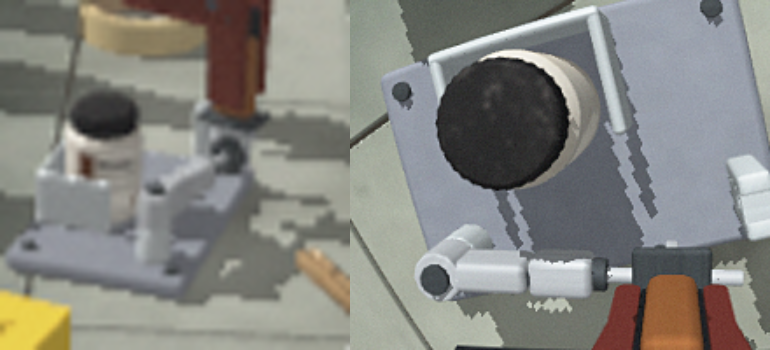

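The wrist view shows the rod end (crop (742,275)) clear of the lug (crop (750,195)), with the link following the fork. I'll continue the arc and ease the press off.

```bash
cat >> h.py <<'E'
def arc(seq):
    s=env.observe(); R0=R.from_rotvec(s["tcp_rot"]).as_matrix(); p0=s["eef_pos"]
    for ph,r,py in seq:
        a=np.radians(ph); xy=h2w(-r*np.sin(a),55-r*np.cos(a)); t=R0.T@(np.array([*xy,.0816])-p0)/.05
        y=np.radians(-15-py); Rt=np.array([[np.cos(y),np.sin(y),0],[np.sin(y),-np.cos(y),0],[0,0,-1]])
        rv=np.degrees(R.from_matrix(R0.T@Rt).as_rotvec())/5
        q1=np.degrees(np.arctan2(xy[1],xy[0])); print(ph,"t",t.round(3),"r",rv.round(2),"q6 %.0f"%(q1+15+py+90))
E
python3 - <<'E'
from h import *
print(np.degrees(env.observe()["joints"]).round(1))
arc([(16,87,15),(19,88,18),(22,90,21),(25,92,23),(28,94,26),(31,96,29),(34,98,31),(37,98,33),(40,98,35),(43,98,37),(46,98,39),(46,98,39)])
E
```

```text
[-27.5  -5.1  95.2   0.1  89.8  90.5]
16 t [-0.055  0.001 -0.001] r [-0.01 -0.03  0.41] q6 96
19 t [-0.148  0.014 -0.002] r [-0.01 -0.03  1.01] q6 99
22 t [-0.246  0.041 -0.002] r [-0.01 -0.03  1.61] q6 102
25 t [-0.347  0.063 -0.002] r [-0.01 -0.03  2.01] q6 104
28 t [-0.451  0.079 -0.003] r [-0.02 -0.03  2.61] q6 107
31 t [-0.558  0.089 -0.003] r [-0.02 -0.03  3.21] q6 110
34 t [-0.667  0.093 -0.003] r [-0.02 -0.03  3.61] q6 112
37 t [-0.762  0.053 -0.004] r [-0.02 -0.03  4.01] q6 114
40 t [-0.854  0.009 -0.004] r [-0.02 -0.03  4.41] q6 117
43 t [-0.944 -0.04  -0.004] r [-0.02 -0.03  4.81] q6 119
46 t [-1.032 -0.093 -0.004] r [-0.02 -0.03  5.21] q6 121
46 t [-1.032 -0.093 -0.004] r [-0.02 -0.03  5.21] q6 121
```

Call:
carry_out(
  moves=[
    {"rx": 0,"ry": 0,"rz": 0.4,"tx": -0.055,"ty": 0,"tz": 0,"grip": 1},
    {"rx": 0,"ry": 0,"rz": 1.0,"tx": -0.148,"ty": 0.014,"tz": 0,"grip": 1},
    {"rx": 0,"ry": 0,"rz": 1.6,"tx": -0.246,"ty": 0.04,"tz": 0,"grip": 1},
    {"rx": 0,"ry": 0,"rz": 2.0,"tx": -0.347,"ty": 0.063,"tz": 0,"grip": 1},
    {"rx": 0,"ry": 0,"rz": 2.6,"tx": -0.45,"ty": 0.08,"tz": 0,"grip": 1},
    {"rx": 0,"ry": 0,"rz": 3.2,"tx": -0.558,"ty": 0.09,"tz": 0,"grip": 1},
    {"rx": 0,"ry": 0,"rz": 3.6,"tx": -0.667,"ty": 0.093,"tz": 0,"grip": 1},
    {"rx": 0,"ry": 0,"rz": 4.0,"tx": -0.762,"ty": 0.053,"tz": 0,"grip": 1},
    {"rx": 0,"ry": 0,"rz": 4.4,"tx": -0.854,"ty": 0.01,"tz": 0,"grip": 1},
    {"rx": 0,"ry": 0,"rz": 4.8,"tx": -0.944,"ty": -0.04,"tz": 0,"grip": 1},
    {"rx": 0,"ry": 0,"rz": 5.2,"tx": -1.032,"ty": -0.093,"tz": 0,"grip": 1},
    {"rx": 0,"ry": 0,"rz": 5.2,"tx": -1.032,"ty": -0.093,"tz": 0,"grip": 1},
  ],
)

```text
clock: 18.9
eef_pos: [0.4392, -0.1824, 0.0814]
tcp_rot: [-2.797, 1.423, -0.003]
ft_force: [1.0, 0.3, -0.8]
opening: 0.176
```

```bash
python3 - <<'E'
from h import *
feel(3)
b=snap("side","s10"); a=snap("wrist","w10"); crop("s10",265,170,335,240,5,"a"); 
cv2.imwrite("pics/c15.png",np.hstack([cv2.imread("pics/a.png"),cv2.resize(a[80:280,100:340],(420,350))]))
arc([(49,98,41),(52,98,43),(55,98,45),(58,98,47),(61,98,49),(64,98,50),(67,98,51),(70,98,52),(73,98,53),(74,98,53)])
E
```

```text
holder F [ 0.54  0.06 -0.91] sd [0.38 0.52 0.37] T [ 0.05  -0.013 -0.02 ]
holder xyz yaw [-70.64 -11.91  81.42 -53.88] sd [0.18 0.28 0.02 0.02] clock 19.0 op 0.17943348167126655
49 t [-0.099 -0.008 -0.004] r [-0.03 -0.02  0.42] q6 124
52 t [-0.199 -0.029 -0.004] r [-0.03 -0.02  0.82] q6 126
55 t [-0.299 -0.055 -0.005] r [-0.03 -0.02  1.22] q6 129
58 t [-0.396 -0.086 -0.005] r [-0.03 -0.02  1.62] q6 131
61 t [-0.492 -0.122 -0.005] r [-0.04 -0.02  2.02] q6 134
64 t [-0.587 -0.163 -0.005] r [-0.04 -0.02  2.22] q6 135
67 t [-0.678 -0.209 -0.005] r [-0.04 -0.02  2.42] q6 137
70 t [-0.768 -0.259 -0.005] r [-0.04 -0.02  2.62] q6 138
73 t [-0.854 -0.315 -0.005] r [-0.04 -0.02  2.82] q6 140
74 t [-0.882 -0.334 -0.005] r [-0.04 -0.02  2.82] q6 140
```

View pics/c15.png

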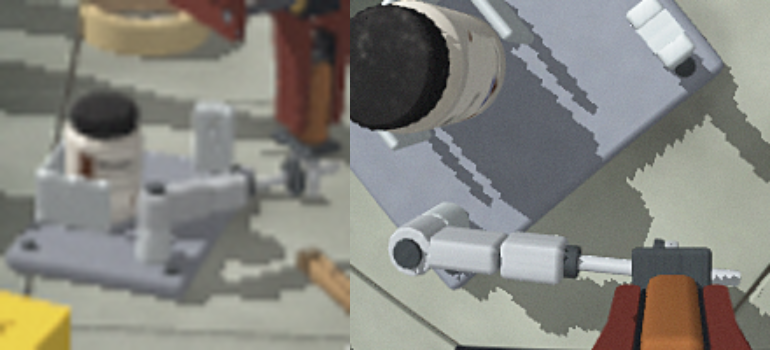

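The link is swinging freely at about 45° with the press released. Continuing to about 74°.

Call:
carry_out(
  moves=[
    {"rx": 0,"ry": 0,"rz": 0.4,"tx": -0.1,"ty": -0.008,"tz": 0,"grip": 1},
    {"rx": 0,"ry": 0,"rz": 0.8,"tx": -0.2,"ty": -0.03,"tz": 0,"grip": 1},
    {"rx": 0,"ry": 0,"rz": 1.2,"tx": -0.3,"ty": -0.055,"tz": 0,"grip": 1},
    {"rx": 0,"ry": 0,"rz": 1.6,"tx": -0.396,"ty": -0.086,"tz": 0,"grip": 1},
    {"rx": 0,"ry": 0,"rz": 2.0,"tx": -0.492,"ty": -0.122,"tz": 0,"grip": 1},
    {"rx": 0,"ry": 0,"rz": 2.2,"tx": -0.587,"ty": -0.163,"tz": 0,"grip": 1},
    {"rx": 0,"ry": 0,"rz": 2.4,"tx": -0.678,"ty": -0.209,"tz": 0,"grip": 1},
    {"rx": 0,"ry": 0,"rz": 2.6,"tx": -0.768,"ty": -0.26,"tz": 0,"grip": 1},
    {"rx": 0,"ry": 0,"rz": 2.8,"tx": -0.854,"ty": -0.315,"tz": 0,"grip": 1},
    {"rx": 0,"ry": 0,"rz": 2.8,"tx": -0.882,"ty": -0.334,"tz": 0,"grip": 1},
    {"rx": 0,"ry": 0,"rz": 2.8,"tx": -0.882,"ty": -0.334,"tz": 0,"grip": 1},
  ],
)

```text
clock: 20.2
eef_pos: [0.4268, -0.1377, 0.0813]
tcp_rot: [-2.605, 1.752, -0.003]
ft_force: [-3.3, 0.4, -0.7]
opening: 0.181
```

```bash
python3 - <<'E'
from h import *
feel(3); print(np.degrees(env.observe()["joints"]).round(1))
b=snap("side","s11"); a=snap("wrist","w11"); crop("s11",265,170,335,240,5,"a"); 
cv2.imwrite("pics/c16.png",np.hstack([cv2.imread("pics/a.png"),cv2.resize(a[80:280,100:340],(420,350))]))
E
```

```text
holder F [-2.99 -0.74 -0.45] sd [0.23 0.26 0.54] T [-0.098  0.68  -0.033]
holder xyz yaw [-94.38  28.27  81.28 -67.87] sd [0.05 0.11 0.   0.01] clock 20.3 op 0.17931276894960546
[-2.230e+01 -1.790e+01  1.063e+02  1.000e-01  9.150e+01  1.355e+02]
```

View pics/c16.png

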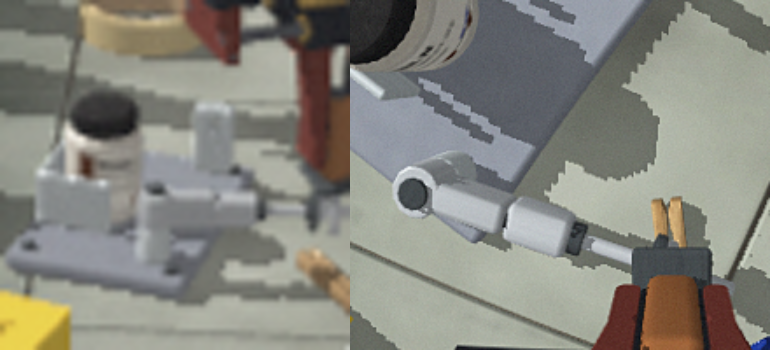

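The link is at about 72°. Part of the fork leans on the collar with 3 N, so I'll back off outward along the rod, centre on it, and then lift.

```bash
python3 - <<'E'
from h import *
arc([(73.5,100,53),(72.7,102,53),(72.5,103.5,53)])
E
```

```text
73.5 t [ 0.003  0.042 -0.006] r [-0.03 -0.01  0.02] q6 140
72.7 t [ 0.016  0.09  -0.007] r [-0.03 -0.01  0.02] q6 140
72.5 t [ 0.012  0.12  -0.007] r [-0.03 -0.01  0.02] q6 140
```

Call:
carry_out(
  moves=[
    {"rx": 0,"ry": 0,"rz": 0,"tx": 0.003,"ty": 0.04,"tz": 0,"grip": 1},
    {"rx": 0,"ry": 0,"rz": 0,"tx": 0.015,"ty": 0.09,"tz": 0,"grip": 1},
    {"rx": 0,"ry": 0,"rz": 0,"tx": 0.012,"ty": 0.12,"tz": 0,"grip": 1},
    {"rx": 0,"ry": 0,"rz": 0,"tx": 0.012,"ty": 0.12,"tz": 0,"grip": 1},
  ],
)

```text
clock: 20.8
eef_pos: [0.4218, -0.1411, 0.0815]
tcp_rot: [-2.603, 1.753, -0.005]
ft_force: [-0.2, -0.2, -0.6]
opening: 0.176
```

```bash
python3 - <<'E'
from h import *
feel(4)
E
```

```text
holder F [-0.18  0.04 -0.69] sd [0.45 0.38 0.12] T [0.082 0.006 0.013]
holder xyz yaw [-98.46  23.88  81.43 -67.91] sd [0.03 0.04 0.04 0.  ] clock 20.95 op 0.17578085002356522
```

No contact force now, so I'm lifting straight up.

Call:
carry_out(
  moves=[
    {"rx": 0,"ry": 0,"rz": 0,"tx": 0,"ty": 0,"tz": -0.1,"grip": 1},
    {"rx": 0,"ry": 0,"rz": 0,"tx": 0,"ty": 0,"tz": -0.25,"grip": 1},
    {"rx": 0,"ry": 0,"rz": 0,"tx": 0,"ty": 0,"tz": -0.45,"grip": 1},
    {"rx": 0,"ry": 0,"rz": 0,"tx": 0,"ty": 0,"tz": -0.7,"grip": 1},
    {"rx": 0,"ry": 0,"rz": 0,"tx": 0,"ty": 0,"tz": -1.0,"grip": 1},
    {"rx": 0,"ry": 0,"rz": 0,"tx": 0,"ty": 0,"tz": -1.4,"grip": 1},
    {"rx": 0,"ry": 0,"rz": 0,"tx": 0,"ty": 0,"tz": -1.8,"grip": 1},
    {"rx": 0,"ry": 0,"rz": 0,"tx": 0,"ty": 0,"tz": -2.0,"grip": 1},
    {"rx": 0,"ry": 0,"rz": 0,"tx": 0,"ty": 0,"tz": -2.0,"grip": 1},
  ],
)

```text
clock: 21.85
eef_pos: [0.4222, -0.1414, 0.1838]
tcp_rot: [-2.603, 1.753, -0.01]
ft_force: [0.1, 0.4, -0.9]
opening: 0.18
```

```bash
python3 - <<'E'
from h import *
feel(2)
b=snap("side","s12"); a=snap("wrist","w12"); crop("s12",265,170,345,240,5,"a"); 
cv2.imwrite("pics/c17.png",np.hstack([cv2.imread("pics/a.png"),cv2.resize(a[60:260,50:270],(385,350))]))
P=pose("w12")
# stand target: home TCP relative to stand
print(P); plan([.47,.115,.18],-5.9)
E
```

```text
holder F [ 0.07  0.01 -1.25] sd [0.11 0.4  0.39] T [ 0.084  0.005 -0.023]
holder xyz yaw [-98.19  23.69 183.03 -67.91] sd [0.24 0.03 0.79 0.  ] clock 21.9 op 0.1816009860262538
(array([ 0.42134672, -0.14104934,  0.18111251]), array([-2.60388238,  1.75332149, -0.00399462]))
t [-4.375 -2.831  0.018] r [ -0.028  -0.016 -12.402] d 0.2606
```

View pics/c17.png

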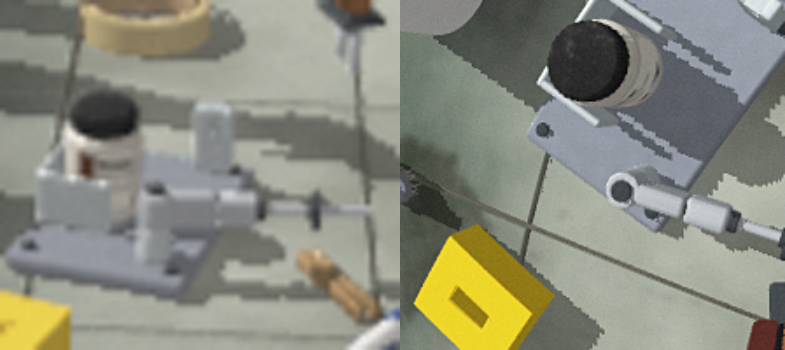

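The link stays open at about 72° and the jar hasn't moved. Heading back to the stand.

Call:
carry_out(
  moves=[
    {"rx": 0,"ry": 0,"rz": -0.8,"tx": -0.25,"ty": -0.16,"tz": 0,"grip": 1},
    {"rx": 0,"ry": 0,"rz": -2.2,"tx": -0.7,"ty": -0.45,"tz": 0,"grip": 1},
    {"rx": 0,"ry": 0,"rz": -3.7,"tx": -1.3,"ty": -0.84,"tz": 0,"grip": 1},
    {"rx": 0,"ry": 0,"rz": -5.2,"tx": -1.9,"ty": -1.23,"tz": 0,"grip": 1},
    {"rx": 0,"ry": 0,"rz": -6.7,"tx": -2.5,"ty": -1.6,"tz": 0,"grip": 1},
    {"rx": 0,"ry": 0,"rz": -8.2,"tx": -3.1,"ty": -2.0,"tz": 0,"grip": 1},
    {"rx": 0,"ry": 0,"rz": -9.7,"tx": -3.6,"ty": -2.33,"tz": 0,"grip": 1},
    {"rx": 0,"ry": 0,"rz": -11.0,"tx": -4.0,"ty": -2.6,"tz": 0,"grip": 1},
    {"rx": 0,"ry": 0,"rz": -12.0,"tx": -4.3,"ty": -2.78,"tz": 0,"grip": 1},
    {"rx": 0,"ry": 0,"rz": -12.4,"tx": -4.375,"ty": -2.83,"tz": 0,"grip": 1},
    {"rx": 0,"ry": 0,"rz": -12.4,"tx": -4.375,"ty": -2.83,"tz": 0,"grip": 1},
    {"rx": 0,"ry": 0,"rz": -12.4,"tx": -4.375,"ty": -2.83,"tz": 0,"grip": 1},
  ],
)

```text
clock: 23.2
eef_pos: [0.4697, 0.1142, 0.1804]
tcp_rot: [-3.137, 0.165, -0.002]
ft_force: [0.1, -0.6, -0.5]
opening: 0.18
```

```bash
python3 - <<'E'
from h import *
snap("wrist","w13"); print(pose("w13"),env.observe()["clock"]); crop("w13",200,50,360,170,4.6,"c18"); crop("w13",220,200,350,380,3.2,"c19")
E
```

```text
(array([0.46970747, 0.1142327 , 0.18037457]), array([-3.13671227e+00,  1.65334201e-01, -2.31064553e-03])) 23.25
```

View pics/c18.png

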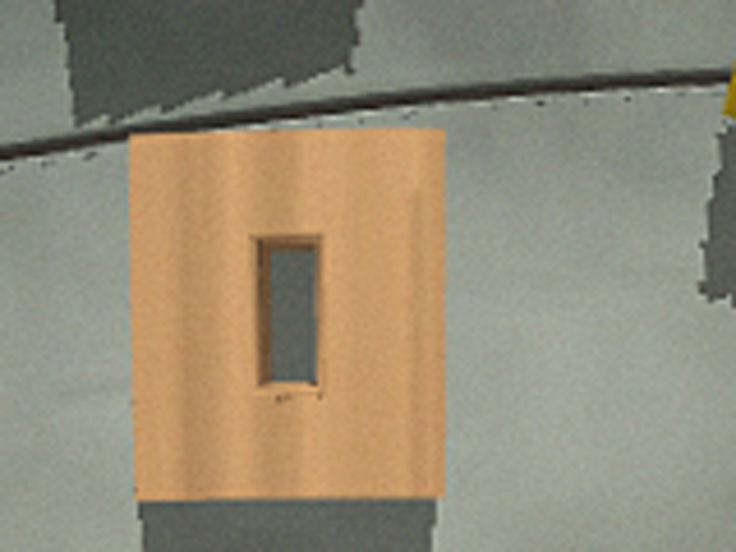

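View pics/c19.png

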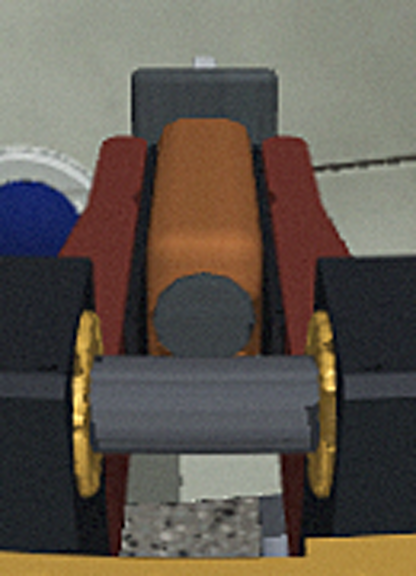

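The slot is at crop (286,313) and the stand's top corners at (130,134), (445,129), (444,498) and (137,499). The tool has not shifted in the jaws: its flange corners are the same as before.

```bash
python3 - <<'E'
from h import *
P=pose("w13")
g=lambda p,z: plane("wrist",*cpx(*p,200,50,4.6),z,P)[:2]
S=[(130,133),(446,129),(444,498),(136,499)]
o,th,r=fit(np.array([(38,32),(38,-32),(-38,-32),(-38,32)])/1e3,[g(p,.036) for p in S]); print("stand",o,np.degrees(th),(r*1e3).round(1).tolist())
S=[(254,236),(322,235),(322,391),(258,391)]
o2,th2,r2=fit(np.array([(15,6),(15,-6),(-15,-6),(-15,6)])/1e3,[g(p,.036) for p in S]); print("slot",o2,np.degrees(th2),(r2*1e3).round(1).tolist())
plan([.5498,.1248,.12],-5.5);plan([.5498,.1248,.0513],-5.5)
E
```

```text
stand [0.54929691 0.12533065] -6.130041519709504 [[-0.0, -0.1], [-0.2, 0.2], [0.1, 0.3], [0.2, -0.4]]
slot [0.54919572 0.12505698] -5.700083394031747 [[1.0, 0.8], [0.8, -0.9], [-1.0, -0.4], [-0.7, 0.5]]
t [ 1.566 -0.38   1.215] r [-0.009 -0.021 -0.109] d 0.1009
t [ 1.564 -0.379  2.589] r [-0.009 -0.021 -0.109] d 0.1524
```

Call:
carry_out(
  moves=[
    {"rx": 0,"ry": 0,"rz": 0,"tx": 0.3,"ty": -0.08,"tz": 0.1,"grip": 1},
    {"rx": 0,"ry": 0,"rz": 0,"tx": 0.8,"ty": -0.2,"tz": 0.4,"grip": 1},
    {"rx": 0,"ry": 0,"rz": 0,"tx": 1.2,"ty": -0.3,"tz": 0.8,"grip": 1},
    {"rx": 0,"ry": 0,"rz": -0.1,"tx": 1.5,"ty": -0.37,"tz": 1.1,"grip": 1},
    {"rx": 0,"ry": 0,"rz": -0.1,"tx": 1.56,"ty": -0.387,"tz": 1.22,"grip": 1},
    {"rx": 0,"ry": 0,"rz": -0.1,"tx": 1.56,"ty": -0.387,"tz": 1.22,"grip": 1},
    {"rx": 0,"ry": 0,"rz": -0.1,"tx": 1.56,"ty": -0.387,"tz": 1.22,"grip": 1},
  ],
)

```text
clock: 23.95
eef_pos: [0.5493, 0.1247, 0.1207]
tcp_rot: [-3.137, 0.154, -0.004]
ft_force: [0.5, -0.1, -0.7]
opening: 0.178
```

```bash
python3 - <<'E'
from h import *
b=snap("side","s14"); c=snap("scene","n14"); s=env.observe(); print(s["eef_pos"],s["tcp_rot"],s["ft_force"],s["clock"])
plan([.5496,.1251,.0513],-5.5)
crop("s14",250,220,320,290,5.5,"a"); crop("n14",190,190,260,260,5.5,"b")
cv2.imwrite("pics/c20.png",np.hstack([cv2.imread("pics/a.png"),cv2.imread("pics/b.png")]))
P=(s["eef_pos"],s["tcp_rot"]);R0=R.from_rotvec(P[1]).as_matrix()
for n in("side","scene"):
    print(n,[proj(n,P[0]+R0@np.array([x,0,.0453])).round(1) for x in (-.012,.012)],[proj(n,[*(np.array([.5493,.1252])+.015*k*np.array([np.cos(.104),-np.sin(.104)])),.036]).round(1) for k in(-1,1)])
E
```

```text
[0.54958782 0.12502446 0.12131638] [-3.13671614  0.15271124 -0.00634643] [-0.4177169  -0.1170545  -0.43659866] 24.05
t [-0.005  0.     1.4  ] r [-0.015 -0.046 -0.015] d 0.07
side [array([285.9, 253. ]), array([275.7, 252. ])] [array([287.2, 267.4]), array([274.6, 266. ])]
scene [array([227.5, 223.5]), array([223.3, 219.6])] [array([228.7, 238.2]), array([223.6, 233.1])]
```

View pics/c20.png

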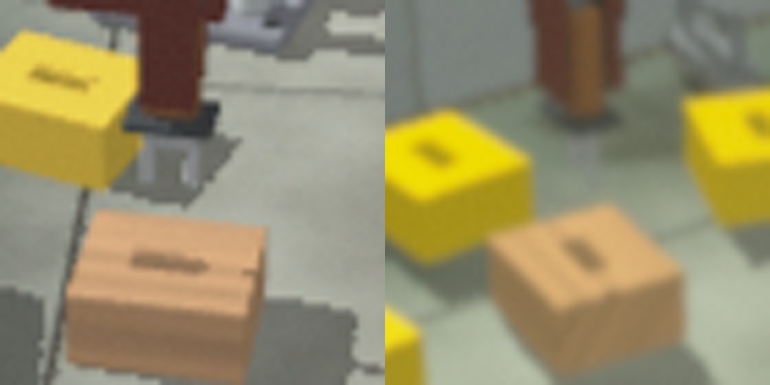

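Both views show the fork straight above the slot: side prong centre at crop 172 against slot 170, scene 583 against 583. Lowering.

Call:
carry_out(
  moves=[
    {"rx": 0,"ry": 0,"rz": 0,"tx": 0,"ty": 0,"tz": 0.2,"grip": 1},
    {"rx": 0,"ry": 0,"rz": 0,"tx": 0,"ty": 0,"tz": 0.45,"grip": 1},
    {"rx": 0,"ry": 0,"rz": 0,"tx": 0,"ty": 0,"tz": 0.65,"grip": 1},
    {"rx": 0,"ry": 0,"rz": 0,"tx": 0,"ty": 0,"tz": 0.75,"grip": 1},
    {"rx": 0,"ry": 0,"rz": 0,"tx": 0,"ty": 0,"tz": 0.85,"grip": 1},
    {"rx": 0,"ry": 0,"rz": 0,"tx": 0,"ty": 0,"tz": 0.95,"grip": 1},
    {"rx": 0,"ry": 0,"rz": 0,"tx": 0,"ty": 0,"tz": 1.0,"grip": 1},
    {"rx": 0,"ry": 0,"rz": 0,"tx": 0,"ty": 0,"tz": 1.0,"grip": 1},
  ],
)

```text
clock: 24.85
eef_pos: [0.5497, 0.1251, 0.0709]
tcp_rot: [-3.137, 0.153, -0.005]
ft_force: [-0.3, 1.0, -1.4]
opening: 0.182
```

```bash
python3 - <<'E'
from h import *
feel(4);print(env.observe()["eef_pos"])
E
```

```text
holder F [-0.25  0.1  -0.65] sd [0.29 0.83 0.46] T [ 0.016  0.017 -0.01 ]
holder xyz yaw [-43.62 314.11  71.4   -5.57] sd [0.13 0.06 0.31 0.  ] clock 25.0 op 0.1801352466317349
[0.55002811 0.12511564 0.07174549]
```

Call:
carry_out(
  moves=[
    {"rx": 0,"ry": 0,"rz": 0,"tx": 0,"ty": 0,"tz": 0.1,"grip": 1},
    {"rx": 0,"ry": 0,"rz": 0,"tx": 0,"ty": 0,"tz": 0.2,"grip": 1},
    {"rx": 0,"ry": 0,"rz": 0,"tx": 0,"ty": 0,"tz": 0.3,"grip": 1},
    {"rx": 0,"ry": 0,"rz": 0,"tx": 0,"ty": 0,"tz": 0.36,"grip": 1},
    {"rx": 0,"ry": 0,"rz": 0,"tx": 0,"ty": 0,"tz": 0.39,"grip": 1},
    {"rx": 0,"ry": 0,"rz": 0,"tx": 0,"ty": 0,"tz": 0.4,"grip": 1},
    {"rx": 0,"ry": 0,"rz": 0,"tx": 0,"ty": 0,"tz": 0.4,"grip": 1},
  ],
)

```text
clock: 25.7
eef_pos: [0.5501, 0.1252, 0.0517]
tcp_rot: [-3.137, 0.153, -0.007]
ft_force: [-0.0, -0.6, -0.4]
opening: 0.184
```

```bash
python3 - <<'E'
from h import *
feel(6);print(env.observe()["eef_pos"])
E
```

```text
holder F [ 0.08 -0.05 -0.92] sd [0.6  0.62 0.49] T [ 0.02   0.021 -0.021]
holder xyz yaw [-43.29 314.26  51.92  -5.57] sd [0.04 0.02 0.09 0.  ] clock 25.95 op 0.18043936844203892
[0.55022554 0.12514455 0.05193763]
```

Call:
carry_out(
  moves=[
    {"rx": 0,"ry": 0,"rz": 0,"tx": 0,"ty": 0,"tz": 0.008,"grip": 1},
    {"rx": 0,"ry": 0,"rz": 0,"tx": 0,"ty": 0,"tz": 0.016,"grip": 1},
    {"rx": 0,"ry": 0,"rz": 0,"tx": 0,"ty": 0,"tz": 0.02,"grip": 1},
    {"rx": 0,"ry": 0,"rz": 0,"tx": 0,"ty": 0,"tz": 0.02,"grip": 1},
  ],
)

```text
clock: 26.35
eef_pos: [0.5503, 0.1251, 0.0512]
tcp_rot: [-3.136, 0.153, -0.008]
ft_force: [-0.7, 0.3, 0.9]
opening: 0.18
```

```bash
python3 - <<'E'
from h import *
feel(5);print(env.observe()["eef_pos"])
E
```

```text
holder F [-0.81 -0.25  2.19] sd [0.34 0.35 0.75] T [-0.051  0.16  -0.005]
holder xyz yaw [-43.18 314.29  51.25  -5.57] sd [0.01 0.02 0.02 0.  ] clock 26.55 op 0.18417935778599456
[0.5503378  0.12514076 0.05124975]
```

Seated: z is 51.2 mm, equal to the home value, with about 3 N upward. Releasing.

Call:
carry_out(
  moves=[
    {"rx": 0,"ry": 0,"rz": 0,"tx": 0,"ty": 0,"tz": 0,"grip": 0.6},
    {"rx": 0,"ry": 0,"rz": 0,"tx": 0,"ty": 0,"tz": 0,"grip": 0.4},
    {"rx": 0,"ry": 0,"rz": 0,"tx": 0,"ty": 0,"tz": 0,"grip": 0.2},
    {"rx": 0,"ry": 0,"rz": 0,"tx": 0,"ty": 0,"tz": 0,"grip": 0.2},
    {"rx": 0,"ry": 0,"rz": 0,"tx": 0,"ty": 0,"tz": 0,"grip": 0.2},
    {"rx": 0,"ry": 0,"rz": 0,"tx": 0,"ty": 0,"tz": 0,"grip": 0.2},
  ],
)

```text
clock: 27.15
eef_pos: [0.5503, 0.1252, 0.0512]
tcp_rot: [-3.136, 0.153, -0.008]
ft_force: [-0.1, 0.5, -0.1]
opening: 0.686
```

```bash
python3 - <<'E'
from h import *
feel(2); a=snap("wrist","w15"); crop("w15",100,150,480,400,2,"c21")
E
```

```text
holder F [-0.27  0.21 -0.28] sd [0.09 0.22 0.19] T [-0.004 -0.021 -0.041]
holder xyz yaw [-43.18 314.29  51.22  -5.58] sd [0.   0.01 0.01 0.  ] clock 27.2 op 0.7339488560799265
```

View pics/c21.png

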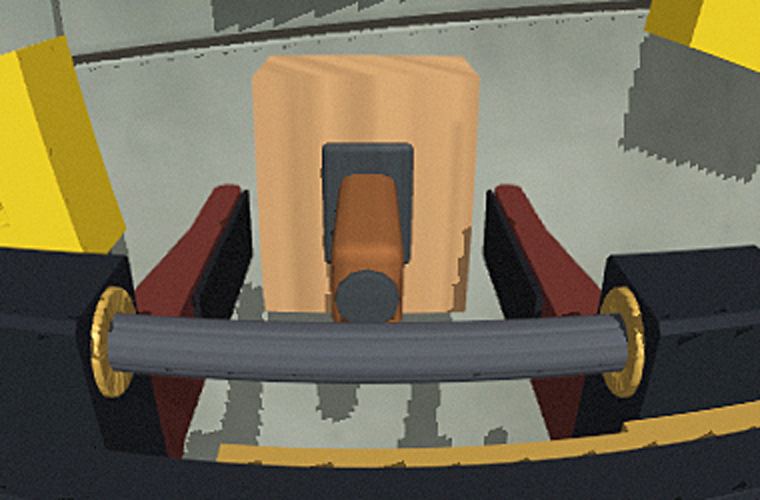

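The tool stands centred and the fingers are clear of it, so I'll rise straight up.

Call:
carry_out(
  moves=[
    {"rx": 0,"ry": 0,"rz": 0,"tx": 0,"ty": 0,"tz": -0.2,"grip": 0.1},
    {"rx": 0,"ry": 0,"rz": 0,"tx": 0,"ty": 0,"tz": -0.5,"grip": 0.1},
    {"rx": 0,"ry": 0,"rz": 0,"tx": 0,"ty": 0,"tz": -1.0,"grip": 0.1},
    {"rx": 0,"ry": 0,"rz": 0,"tx": 0,"ty": 0,"tz": -1.6,"grip": 0.1},
    {"rx": 0,"ry": 0,"rz": 0,"tx": 0,"ty": 0,"tz": -2.2,"grip": 0.1},
    {"rx": 0,"ry": 0,"rz": 0,"tx": -0.5,"ty": 0,"tz": -2.8,"grip": 0.1},
    {"rx": 0,"ry": 0,"rz": 0,"tx": -1.0,"ty": 0,"tz": -3.2,"grip": 0.1},
    {"rx": 0,"ry": 0,"rz": 0,"tx": -1.4,"ty": 0,"tz": -3.4,"grip": 0.1},
    {"rx": 0,"ry": 0,"rz": 0,"tx": -1.5,"ty": 0,"tz": -3.5,"grip": 0.1},
    {"rx": 0,"ry": 0,"rz": 0,"tx": -1.5,"ty": 0,"tz": -3.5,"grip": 0.1},
  ],
)

```text
clock: 28.25
eef_pos: [0.475, 0.1324, 0.2279]
tcp_rot: [-3.136, 0.152, -0.014]
ft_force: [0.7, 0.3, 0.3]
opening: 0.905
```

```bash
python3 - <<'E'
from h import *
a=snap("side","s16"); b=snap("wrist","w16"); c=snap("scene","n16"); print(env.observe()["clock"],pose("w16"))
cv2.imwrite("pics/c22.png",np.hstack([cv2.resize(a[170:310,200:380],(400,311)),cv2.resize(b[20:200,100:340],(400,300))[:300] if 0 else cv2.resize(b[20:200,100:340],(400,311))]))
crop("n16",190,170,360,290,4.5,"c23")
P=pose("w16"); print(proj("wrist",[.5493,.1252,.036],P))
E
```

```text
28.4 (array([0.47519064, 0.13226873, 0.22655142]), array([-3.1361487 ,  0.15243259, -0.01110544]))
[283.2563908  122.56353952]
```

View pics/c22.png

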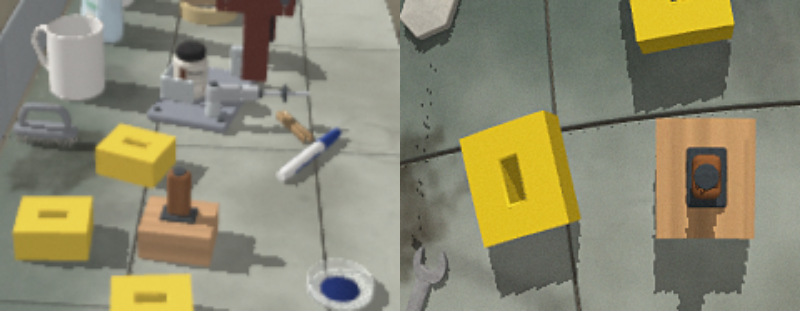

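View pics/c23.png

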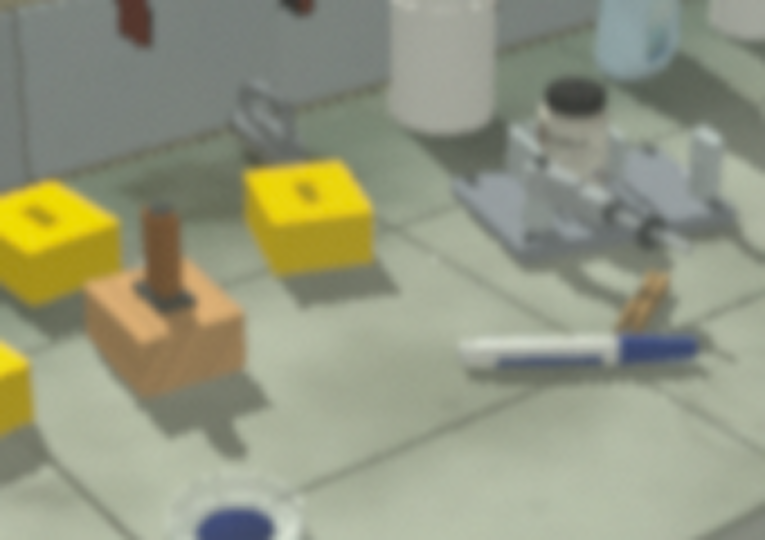

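View pics/s16.png

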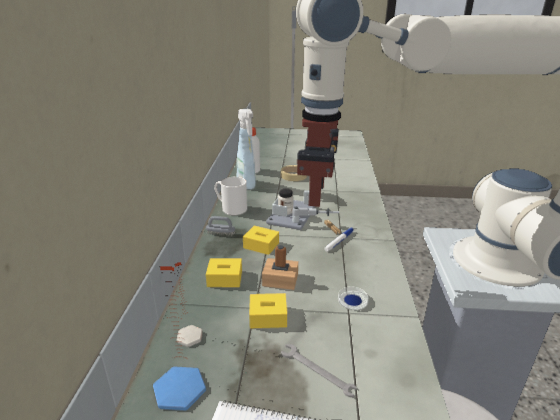

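The tool is home, with its flange flat on the stand. The link is open, and the jar and bystanders are where they were. One numerical check, then I'll hand in.

```bash
python3 - <<'E'
from h import *
# tool top: scene crop (161,209); side crop (180,171) scale 400/180,311/140
print("tool top",tri([ray("scene",*cpx(161,209,190,170,4.5)),ray("side",200+180/2.222,170+171/2.2214)]))
# link: rod end in side crop (309,94) , pin (213,84)
e=plane("side",200+309/2.222,170+94/2.2214,.045)[:2]; c_,s_=np.cos(HY),np.sin(HY); M=np.array([[c_,-s_],[s_,c_]]); q=M.T@(e-H)*1e3; print("rod end holder",q,"angle",np.degrees(np.arctan2(-q[0],55-q[1])))
print(env.hand_in())
E
```

```text
tool top (array([0.54937512, 0.12471743, 0.0911606 ]), [np.float64(0.00017569970925356885), np.float64(0.00017569970925350372)])
rod end holder [-117.86221137   19.3990075 ] angle 73.19274155698167
the job is handed in; nothing more can be done
None
```

The keeper link is unlocked and swung out to about 73°, and the forked tool is back in its wooden stand, fully home. I handed the job in at 28.4 s of the 58 s limit.

- **Press:** I found the collar by feel, with the fork's centre at holder y ≈ −41.6 mm. I pressed it about 10 mm; the averaged force peaked at about 6.2 N, under the 10 N limit.
- **Swing:** I swung the bar out of the lug and eased the press off on the way. One prong leaned on the collar with about 3 N near the end of the arc, so I backed it off before lifting the fork out.
- **Final checks:**
  - The tool's top is at 91.2 mm, against 91 mm expected when fully home.
  - The rod end puts the link at 73°.
  - The jar and the bystanders visible in the last pictures look unmoved, judged by eye; the tape was partly hidden by the arm.
- **Failures and disagreements:** The first two move calls were refused as "invalid input" because some keys were missing, and nothing moved. Two camera estimates of the stand's position differed by about 2 mm; the slot's 3 mm play covered this.

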